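Hang washed strainers to dry, load the dirty ones, start the dryer

ROBOT

A 6-joint arm with a two-finger parallel gripper is mounted at the origin on the work surface. World frame = base frame: x ahead of the robot, y to its left, z up, the work surface at z = 0. Lengths are in mm, angles in rad, forces in N, time in s.
With the tool pointing down it reaches from about 300 to 875 mm from the base axis. Payload 4.2 kg.
Tool frame: the origin (TCP) lies midway between the tips of the shut fingers; the grasp point (between the pads) lies 19 mm behind it; z points along the fingers, y is the direction in which the jaws open and shut (so a half turn about z gives the same grasp; the last joint's range is limited). The gripper opens to 85 mm and grips with 20 to 120 N. Pads are 22 mm wide; open, the fingers measure 114 mm over their backs; the gripper's body (76 mm by 85 mm) begins 54 mm behind the grasp point. The pads swing forward as they close: fully open they stand 13 mm farther back than shut.
Start: joints at [-1.366, 0.32, 1.565, -0, 1.257, -0.02], TCP at [128.176, -560.546, 231.338] pointing down, gripper open.
Joint ranges: [-3.11, 3.11], [-0.84, 2.01], [0.21, 2.61], [-1.34, 4.49], [0.05, 2.63], [-2.56, 2.56]. Speed limits (rad/s): [2.57, 2.57, 3.14, 3.14, 3.14, 3.14].

INTERFACE

Orientations are given as a 3x3 rotation matrix whose columns are the frame's x, y, z axes.
In Python, from plant import read_state, camera, sign_off gives the robot as it stands. The module is installed in compiled form; this text tells all that it offers.
- The arm moves only by the shell command python3 -m jog 'ROWS'. ROWS is a JSON object of lists of equal length, an entry for each row: "travel": the shift along the tool's x, y, z in m, a list of three; "turn": the turn, a rotation vector about the tool's x, y, z in rad, a list of three; "claw": the opening in per cent of the stroke, from 0 (shut) to 100 (fully open). In form: {"travel": [[x, y, z], ...], "turn": [[ax, ay, az], ...], "claw": [claw, ...]}. A call has 1 to 10 rows; each row is the pose to reach, as a shift and turn from the pose commanded when the call began, along the tool's axes at that moment; what a row does not reach only later rows make up. A row lasts 1/12 s, in which the tool goes at most 41.7 mm and 7.16 degrees, less where a joint would pass 70% of its speed; a pose out of reach is approached as far as the arm can. A call with a gripper value outside its range is refused whole. The fingers move at their own pace and stop on an object; the grip force is fixed at half the most. Time passes only in rows, so rows that repeat a pose let the fingers close. It gives the time, the measured TCP pose, the force and the opening at its end, in the units of the state.
- read_state(): the state, without advancing time (a new reading comes with each control period).
- camera(name): name is "side" or "top"; returns a dict with "img" (480x640x3 uint8, red, green, blue), "mtx" (3x3 intrinsics, pixels), "k1" (the pictures are not rectified: a ray, as slopes to the right and down, at radius r is drawn at 1 + k1 r^2 times it, then the intrinsics apply), "world_to_cam" (4x4, takes a point from world to camera coordinates). Camera axes: x right, y up, looking along -z (the intrinsics and any distortion apply to the point x, -y, -z); pixel columns grow to the right and rows downward; lengths in mm; the calibration is good to about 2 mm. A picture is of the moment at which its call begins. There is no depth.
- sign_off(): hands the job in, once; it reports no verdict.
The state is a dict: "t": time; "joints": joint angles; "dq": joint speeds; "joint_efforts": joint torques, N m; "eef_pos": TCP position; "tool_rot": TCP orientation; "force": force on the tool from outside, world axes, zero at the start; "ft_torque": the same for the moment, N m; "finger_gap": finger opening in mm.
Only numpy, scipy, OpenCV 4.12 (cv2) and the standard library are available. Lean on these libraries where they do the work, as an engineer would, in place of code of your own. Each camera call takes 0.05 s, during which the arm holds its last target.

TASK

First push the drip tray fully home against the drying stand's foot rail, squarely centred under the four pegs; then take the washed strainers out of the grey wash rack and hang each by its eye on a peg of its own. Only then put the dirty strainers from the wooden caddy fully down into holes of the wash rack, and last of all throw the dryer lever fully over to on. Keep the strainers upright, leave the tools and other things on the bench alone, and if the tray gets knocked aside, put it back home before you finish.

Things in the scene. Friction and masses are not known exactly. Their poses are not given: they have to be found in the camera images.
- W0_mid (a point): WASHED steel strainer, 155 mm tall, 0.13-0.25 kg; point: on its axis, half-way up. Body diameter 32 up to 79 mm above the foot, then a flat lug 12 mm thick (x), 40 wide (y): square 28 mm eye open along x, centre 18.5 mm above the point; over it a solid grip block 32.5 to 77.5 mm above the point, to be pinched across x. Starts upright in a rack hole. Three or four of W0-W3 are present.
- W1_mid (a point): Another WASHED strainer, same shape, point and axes as W0; if present it starts upright in a hole of the grey wash rack, foot 45 mm below the mouth, its x axis within about 0.4 rad of the rack's.
- W2_mid (a point): Another WASHED strainer, same shape, point and axes as W0; if present it starts upright in a hole of the grey wash rack, foot 45 mm below the mouth, its x axis within about 0.4 rad of the rack's.
- W3_mid (a point): Another WASHED strainer, same shape, point and axes as W0; if present it starts upright in a hole of the grey wash rack, foot 45 mm below the mouth, its x axis within about 0.4 rad of the rack's.
- D0_mid (a point): DIRTY strainer, same shape, point and axes as W0; it starts upright in a hole of the two-hole wooden caddy, foot 45 mm below the mouth, its x axis within about 0.4 rad of the caddy's. One or both of D0, D1 are present.
- D1_mid (a point): DIRTY strainer, same shape, point and axes as W0; it starts upright in a hole of the two-hole wooden caddy, foot 45 mm below the mouth, its x axis within about 0.4 rad of the caddy's. One or both of D0, D1 are present.
- stand: Fixed steel drying stand; origin on the bench below the middle of the row of pegs (half-way along them), x away from the robot, z up. Foot rail 30 mm high along y, front face at x = 70 mm. Posts at x = 85, y = +-165 mm carry a bar along y, 137 mm up. Four round pegs, diameter 10 mm, 75 mm apart in y, stick out of the bar towards -x (to the robot), rising 12 degrees to their free tips at x = -50 mm.
- peg0 (a point): Mid point on the axis of drying peg 0 (y = -112.5 mm on the stand), 155 mm above the bench; axes as the stand's. The axis runs from here to the free tip 50 mm towards -x (10 mm higher) and to the bar at +80 mm (17 mm lower). A strainer hanging here has its foot about 50 mm above the bench.
- peg1 (a point): Mid point on the axis of drying peg 1 (y = -37.5 mm on the stand), 155 mm above the bench; axes as the stand's. The axis runs from here to the free tip 50 mm towards -x (10 mm higher) and to the bar at +80 mm (17 mm lower). A strainer hanging here has its foot about 50 mm above the bench.
- peg2 (a point): Mid point on the axis of drying peg 2 (y = 37.5 mm on the stand), 155 mm above the bench; axes as the stand's. The axis runs from here to the free tip 50 mm towards -x (10 mm higher) and to the bar at +80 mm (17 mm lower). A strainer hanging here has its foot about 50 mm above the bench.
- peg3 (a point): Mid point on the axis of drying peg 3 (y = 112.5 mm on the stand), 155 mm above the bench; axes as the stand's. The axis runs from here to the free tip 50 mm towards -x (10 mm higher) and to the bar at +80 mm (17 mm lower). A strainer hanging here has its foot about 50 mm above the bench.
- tray_mid (a point): Loose aluminium drip tray, 140 (x) x 300 (y) x 22 mm high, 0.35 to 0.65 kg, flat on the bench; point: its centre, 11 mm up. Fully home, its back edge (+x) touches the stand's foot rail and this point lies at x = 0, y = 0 of the stand, axes parallel. It starts 50 to 90 mm short of that, up to 20 mm aside and 0.15 rad skewed.
- tray_fin (a point): Grip of the drip tray: an upright black fin 12 mm thick (y), 44 mm long (x), its top 56 mm above the bench, on a short arm in front of the tray. This point: in the fin, 35 mm above the underside, 135 mm in front (-x) of the tray's centre; axes as the tray's.
- rack_hole0 (a point): Centre of the mouth of wash-rack hole 0, 55 mm above the bench, in a fixed grey plastic block 145 x 145 x 55 mm; axes as the block's, z up; this hole lies at x = -45, y = -45 mm from the block's centre. Square, 36 mm wide, 45 mm deep, 3 mm chamfer. A strainer standing in it has its foot 45 mm below this point.
- rack_hole1 (a point): Centre of the mouth of wash-rack hole 1, 55 mm above the bench, in a fixed grey plastic block 145 x 145 x 55 mm; axes as the block's, z up; this hole lies at x = -45, y = 45 mm from the block's centre. Square, 36 mm wide, 45 mm deep, 3 mm chamfer. A strainer standing in it has its foot 45 mm below this point.
- rack_hole2 (a point): Centre of the mouth of wash-rack hole 2, 55 mm above the bench, in a fixed grey plastic block 145 x 145 x 55 mm; axes as the block's, z up; this hole lies at x = 45, y = -45 mm from the block's centre. Square, 36 mm wide, 45 mm deep, 3 mm chamfer. A strainer standing in it has its foot 45 mm below this point.
- rack_hole3 (a point): Centre of the mouth of wash-rack hole 3, 55 mm above the bench, in a fixed grey plastic block 145 x 145 x 55 mm; axes as the block's, z up; this hole lies at x = 45, y = 45 mm from the block's centre. Square, 36 mm wide, 45 mm deep, 3 mm chamfer. A strainer standing in it has its foot 45 mm below this point.
- caddy: Fixed wooden caddy, block 62 x 150 x 55 mm with two square holes like those of the wash rack, at y = -45 and +45 mm. Origin: centre of its underside, z up. Dirty strainers stand in it at the start.
- dryer (a joint): Toggle lever that switches the drying blower. 0 = off (leaning towards -x of its base), about 1.0 rad = fully on (leaning to +x). Starts at 0 to 0.1. Light friction, about 1 N at the tip; it stays where it is left.
- dryer_tip (a point): Centre of the black ball, diameter 26 mm, at the end of the lever, 80 mm from its pivot, 92 mm above the bench at 0 and at 1.0 rad, 102 mm when upright.
- dryer_base: Fixed block under the lever, 70 x 50 x 25 mm. Origin: centre of its underside; the lever turns about an axis along y, 22 mm above this origin, and is thrown towards +x.
- jar: Bystander: a white jar, diameter 60, 85 mm high; origin at the centre of its underside. Leave alone.
- driver: Bystander: a screwdriver with a red handle, 160 mm long, lying along its x, 26 mm high; origin under its middle. Leave alone.
- elbow: Bystander: a bent piece of copper pipe, diameter 22 mm, legs about 100 and 70 mm (along its x and +y), lying flat; origin under the middle of its long leg. Leave alone.
Things that resemble listed ones, but are neither listed nor needed, are in the scene too. What is shaped like the part that bears W2_mid but turquoise is not meant.

How it is judged (in metres and radians):
On the way, in this order (a step that is already met when the one before it is completed fails the run):
1. the drip tray is home against the stand's foot rail, under the pegs (x of tray_mid in the frame of stand between -0.015 and 0.015 m and y of tray_mid in the frame of stand between -0.02 and 0.02 m and angle between the x axis of tray_mid and the x axis of stand, either way round below 0.12 rad), for 0.2 s.
2. every washed strainer hangs on a peg of its own (angle between each of W0_mid, W1_mid, W2_mid, W3_mid's own z axis and vertical below 0.25 rad and angle between the x axis of each of W0_mid, W1_mid, W2_mid, W3_mid and the x axis of stand, either way round below 0.7 rad and ((x of W0_mid in the frame of peg0 between -0.042 and 0.05 m and y of W0_mid in the frame of peg0 between -0.016 and 0.016 m and z of W0_mid in the frame of peg0 between -0.047 and -0.01 m) or (x of W0_mid in the frame of peg1 between -0.042 and 0.05 m and y of W0_mid in the frame of peg1 between -0.016 and 0.016 m and z of W0_mid in the frame of peg1 between -0.047 and -0.01 m) or (x of W0_mid in the frame of peg2 between -0.042 and 0.05 m and y of W0_mid in the frame of peg2 between -0.016 and 0.016 m and z of W0_mid in the frame of peg2 between -0.047 and -0.01 m) or (x of W0_mid in the frame of peg3 between -0.042 and 0.05 m and y of W0_mid in the frame of peg3 between -0.016 and 0.016 m and z of W0_mid in the frame of peg3 between -0.047 and -0.01 m)) and ((x of W1_mid in the frame of peg0 between -0.042 and 0.05 m and y of W1_mid in the frame of peg0 between -0.016 and 0.016 m and z of W1_mid in the frame of peg0 between -0.047 and -0.01 m) or (x of W1_mid in the frame of peg1 between -0.042 and 0.05 m and y of W1_mid in the frame of peg1 between -0.016 and 0.016 m and z of W1_mid in the frame of peg1 between -0.047 and -0.01 m) or (x of W1_mid in the frame of peg2 between -0.042 and 0.05 m and y of W1_mid in the frame of peg2 between -0.016 and 0.016 m and z of W1_mid in the frame of peg2 between -0.047 and -0.01 m) or (x of W1_mid in the frame of peg3 between -0.042 and 0.05 m and y of W1_mid in the frame of peg3 between -0.016 and 0.016 m and z of W1_mid in the frame of peg3 between -0.047 and -0.01 m)) and ((x of W2_mid in the frame of peg0 between -0.042 and 0.05 m and y of W2_mid in the frame of peg0 between -0.016 and 0.016 m and z of W2_mid in the frame of peg0 between -0.047 and -0.01 m) or (x of W2_mid in the frame of peg1 between -0.042 and 0.05 m and y of W2_mid in the frame of peg1 between -0.016 and 0.016 m and z of W2_mid in the frame of peg1 between -0.047 and -0.01 m) or (x of W2_mid in the frame of peg2 between -0.042 and 0.05 m and y of W2_mid in the frame of peg2 between -0.016 and 0.016 m and z of W2_mid in the frame of peg2 between -0.047 and -0.01 m) or (x of W2_mid in the frame of peg3 between -0.042 and 0.05 m and y of W2_mid in the frame of peg3 between -0.016 and 0.016 m and z of W2_mid in the frame of peg3 between -0.047 and -0.01 m)) and ((x of W3_mid in the frame of peg0 between -0.042 and 0.05 m and y of W3_mid in the frame of peg0 between -0.016 and 0.016 m and z of W3_mid in the frame of peg0 between -0.047 and -0.01 m) or (x of W3_mid in the frame of peg1 between -0.042 and 0.05 m and y of W3_mid in the frame of peg1 between -0.016 and 0.016 m and z of W3_mid in the frame of peg1 between -0.047 and -0.01 m) or (x of W3_mid in the frame of peg2 between -0.042 and 0.05 m and y of W3_mid in the frame of peg2 between -0.016 and 0.016 m and z of W3_mid in the frame of peg2 between -0.047 and -0.01 m) or (x of W3_mid in the frame of peg3 between -0.042 and 0.05 m and y of W3_mid in the frame of peg3 between -0.016 and 0.016 m and z of W3_mid in the frame of peg3 between -0.047 and -0.01 m)) and horizontal distance between W0_mid and W1_mid above 0.06 m and horizontal distance between each of W0_mid, W1_mid and W2_mid above 0.06 m and horizontal distance between each of W0_mid, W1_mid, W2_mid and W3_mid above 0.06 m), for 0.3 s.
3. every dirty strainer stands fully down in a hole of the wash rack (angle between each of D0_mid, D1_mid's own z axis and vertical below 0.2 rad and ((horizontal distance between D0_mid and rack_hole0 below 0.015 m and z of D0_mid in the frame of rack_hole0 below 0.0405 m) or (horizontal distance between D0_mid and rack_hole1 below 0.015 m and z of D0_mid in the frame of rack_hole1 below 0.0405 m) or (horizontal distance between D0_mid and rack_hole2 below 0.015 m and z of D0_mid in the frame of rack_hole2 below 0.0405 m) or (horizontal distance between D0_mid and rack_hole3 below 0.015 m and z of D0_mid in the frame of rack_hole3 below 0.0405 m)) and ((horizontal distance between D1_mid and rack_hole0 below 0.015 m and z of D1_mid in the frame of rack_hole0 below 0.0405 m) or (horizontal distance between D1_mid and rack_hole1 below 0.015 m and z of D1_mid in the frame of rack_hole1 below 0.0405 m) or (horizontal distance between D1_mid and rack_hole2 below 0.015 m and z of D1_mid in the frame of rack_hole2 below 0.0405 m) or (horizontal distance between D1_mid and rack_hole3 below 0.015 m and z of D1_mid in the frame of rack_hole3 below 0.0405 m))), for 0.3 s.
4. the dryer lever is thrown over (value of joint dryer above 0.8 rad), for 0.2 s.
At the end, for the whole second after the job is handed in: Tray within 15 mm of home (20 mm sideways, 0.12 rad); each washed strainer hangs upright (0.25 rad) with a peg through its eye, one per peg; each dirty one stands upright in a wash-rack hole within 8 mm of full depth; lever beyond 0.8 rad (all of step 1 and all of step 2 and all of step 3 and value of joint dryer above 0.8 rad); the robot touches nothing.
It fails at once if a strainer is tipped over or laid down (angle between any of W0_mid, W1_mid, W2_mid, W3_mid, D0_mid, D1_mid's own z axis and vertical above 1 rad).
It fails at once if a bystander (jar, screwdriver, copper elbow) is moved more than 40 mm (distance of any of jar, driver, elbow from where it was at the start of the episode above 0.04 m).
Of W0, W1, W2, W3 only 3 to 4 are there at a start; the rules pass over those that are not, and their reading is None.
Of D0, D1 only 1 to 2 are there at a start; the rules pass over those that are not, and their reading is None.
At some moment in a run one of tray may be knocked a few centimetres aside while the robot is not near it.
It also fails if it takes over 210 s, if anything falls off the work surface, if the arm or the gripper's body presses on something with over 40 N, if the wrist force passes 120 N, or if a joint passes its speed limit or range.

## Working session

There is one attempt and no reset: what is moved stays moved. The work goes in short steps, Python scripts to look and compute and a shell command to move; the robot and the scene stay as the last step left them, time stands still between calls to the robot, and variables do not carry over. Pictures are saved under pics/ and viewed, and the job is handed in when it is done.

```bash
mkdir -p pics; ls; cat > h.py <<'E'
import numpy as np, cv2
from plant import read_state, camera, sign_off
def save(c,n): cv2.imwrite(n,cv2.cvtColor(c['img'],cv2.COLOR_RGB2BGR))
E
python3 - <<'E'
from h import *
for n in('top','side'):
    c=camera(n); save(c,f'pics/{n}0.png'); np.savez(f'{n}0.npz',**c)
    print(n,c['mtx'],c['k1'],c['world_to_cam'])
s=read_state(); print(s)
E
```

```text
pics
top [[463.54307737   0.         330.13374433]
 [  0.         463.54307737 240.60144395]
 [  0.           0.           1.        ]] -0.06147694897078045 [[ 1.62945093e-02 -9.99864132e-01 -2.49140343e-03 -2.31475948e+01]
 [ 9.77801136e-01  1.54142622e-02  2.08967317e-01 -5.63748713e+02]
 [-2.08900521e-01 -5.84111700e-03  9.77919451e-01 -1.24872037e+03]
 [ 0.00000000e+00  0.00000000e+00  0.00000000e+00  1.00000000e+00]]
side [[599.98195512   0.         316.35245616]
 [  0.         599.98195512 240.55148812]
 [  0.           0.           1.        ]] -0.18349864842892852 [[-9.56843842e-01 -2.89881024e-01 -2.04659166e-02  5.23076920e+02]
 [ 1.75324494e-01 -6.32008397e-01  7.54868669e-01 -1.97018792e+02]
 [-2.31756734e-01  7.18703261e-01  6.55556587e-01 -1.18191518e+03]
 [ 0.00000000e+00  0.00000000e+00  0.00000000e+00  1.00000000e+00]]
{'t': 0.1, 'joints': array([-1.36599179e+00,  3.20237102e-01,  1.56556055e+00, -4.54274581e-06,
        1.25743702e+00, -1.99778712e-02]), 'dq': array([-0.00174989, -0.00170132, -0.00404618, -0.00034763,  0.00126115,
       -0.00106441]), 'joint_efforts': array([ 5.88900348e-04, -4.16408372e+01, -2.34704518e+01, -8.84186761e-05,
        4.87055455e-03,  8.41542771e-06]), 'eef_pos': array([ 128.0866246 , -560.10151608,  230.55974288]), 'tool_rot': array([[ 9.74842322e-01,  2.22895342e-01, -3.38178645e-04],
       [ 2.22895596e-01, -9.74840998e-01,  1.60682568e-03],
       [ 2.84835515e-05, -1.64178021e-03, -9.99998652e-01]]), 'force': array([ 0.01308011,  0.19319145, -0.29597064]), 'ft_torque': array([ 0.02548758, -0.02649598, -0.00578545]), 'finger_gap': 85.50394495176441}
```

View pics/top0.png

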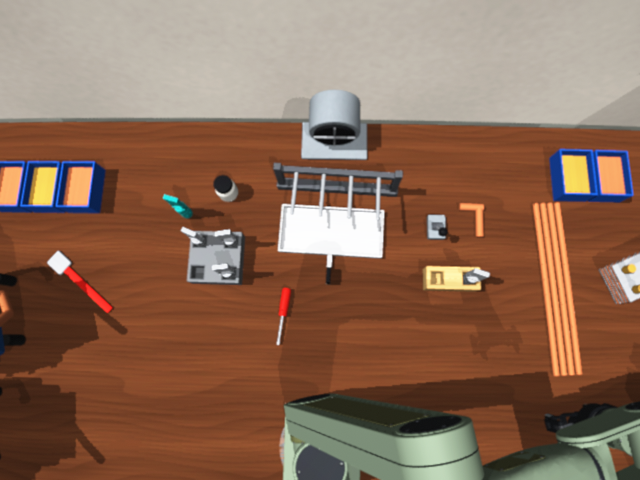

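View pics/side0.png

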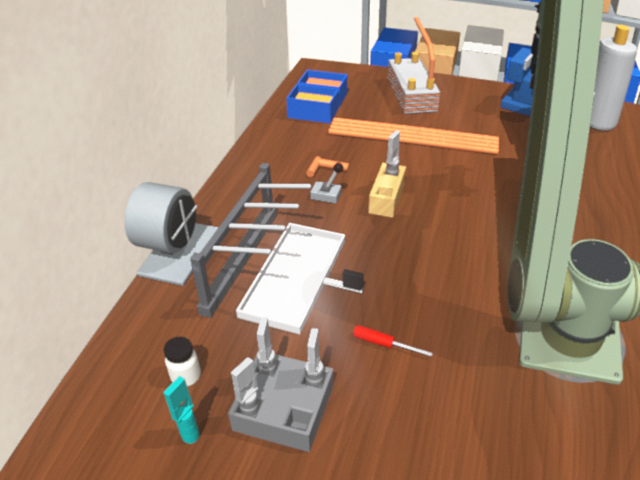

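```bash
cat >> h.py <<'E'
def ray(c,uv):
    uv=np.asarray(uv,float); K=np.asarray(c['mtx']); d=(uv-K[:2,2])/[K[0,0],K[1,1]]
    k=float(c['k1']); u=d.copy()
    for _ in range(30): u=d/(1+k*(u@u))
    W=np.asarray(c['world_to_cam']); R=W[:3,:3]; t=W[:3,3]
    return -R.T@t, R.T@np.array([u[0],-u[1],-1.])
def onz(c,uv,z):
    o,d=ray(c,uv); return (o+d*(z-o[2])/d[2])
def tri(c1,uv1,c2,uv2):
    o1,d1=ray(c1,uv1);o2,d2=ray(c2,uv2)
    s=np.linalg.lstsq(np.stack([d1,-d2],1),o2-o1,rcond=None)[0]
    a=o1+s[0]*d1;b=o2+s[1]*d2
    return (a+b)/2,np.linalg.norm(a-b)
def proj(c,p):
    W=np.asarray(c['world_to_cam']);q=W[:3,:3]@np.asarray(p,float)+W[:3,3]
    u=np.array([q[0],-q[1]])/-q[2]; u=u*(1+float(c['k1'])*(u@u)); K=np.asarray(c['mtx'])
    return u*[K[0,0],K[1,1]]+K[:2,2]
def crop(c,x0,y0,w,h,f,n):
    i=cv2.cvtColor(c['img'],cv2.COLOR_RGB2BGR)[y0:y0+h,x0:x0+w]
    i=cv2.resize(i,None,fx=f,fy=f,interpolation=cv2.INTER_CUBIC)
    for k in range(0,w,10): cv2.putText(i,str(x0+k),(k*f,8),0,.3,(0,255,255)); cv2.line(i,(k*f,10),(k*f,14),(0,255,255))
    for k in range(0,h,10): cv2.putText(i,str(y0+k),(0,k*f+4),0,.3,(0,255,255)); cv2.line(i,(20,k*f),(24,k*f),(0,255,255))
    cv2.imwrite(n,i)
def load(n): return dict(np.load(n))
E
python3 - <<'E'
from h import *
t=load('top0.npz'); s=load('side0.npz')
crop(t,155,185,100,105,5,'pics/t_rack0.png')
crop(t,265,155,145,135,5,'pics/t_tray0.png')
crop(t,415,195,80,105,5,'pics/t_cad0.png')
crop(s,190,155,180,180,4,'pics/s_tray0.png')
crop(s,160,310,180,140,4,'pics/s_rack0.png')
crop(s,300,120,120,100,6,'pics/s_cad0.png')
E
```

```text
(no output)
```

View pics/t_rack0.png

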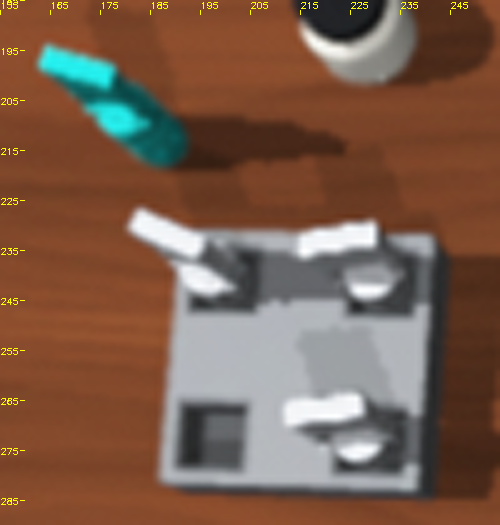

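View pics/t_tray0.png

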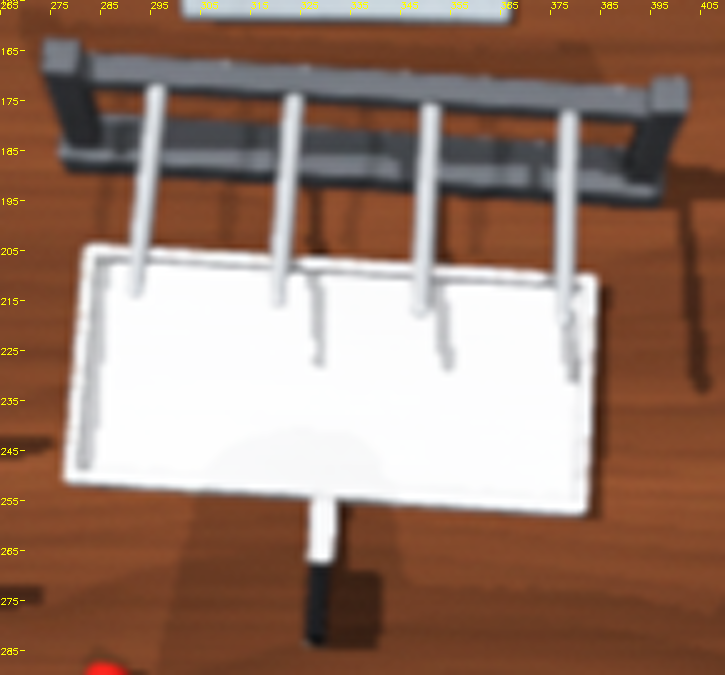

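View pics/t_cad0.png

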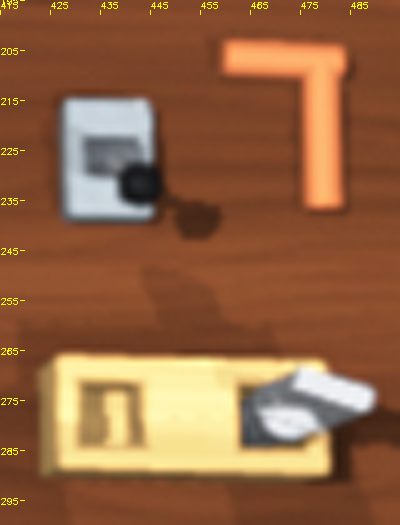

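View pics/s_tray0.png

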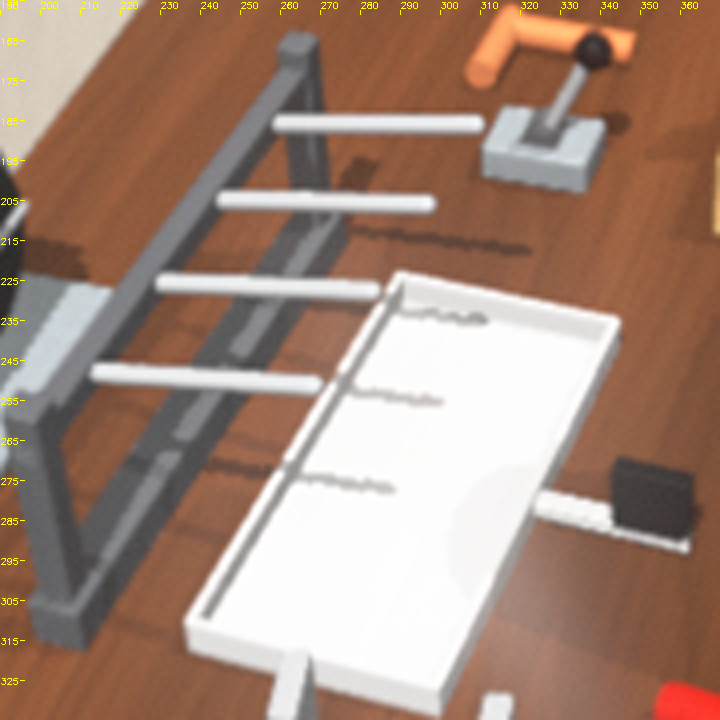

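View pics/s_rack0.png

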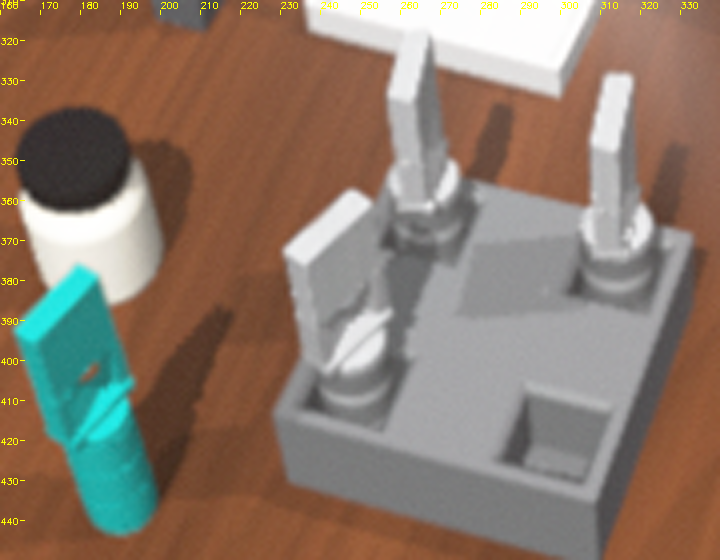

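View pics/s_cad0.png

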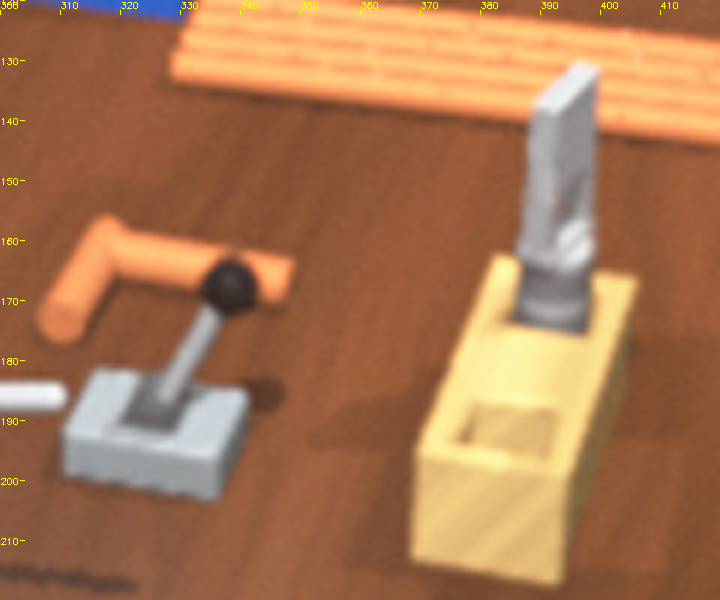

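```bash
python3 - <<'E'
from h import *
np.set_printoptions(precision=1,suppress=True)
t=load('top0.npz'); s=load('side0.npz')
T=lambda p,o,f:(np.array(p,float)+.5)/f-.5+np.array(o)
def poly(name,pts,o,z,f=5,c=t):
    P=np.array([onz(c,T(p,o,f),z) for p in pts]); m=P.mean(0)
    e=[(P[0]+P[1]-P[2]-P[3])/2,(P[0]+P[3]-P[1]-P[2])/2]
    print(name,m,'x ang',np.arctan2(e[0][1],e[0][0]).round(3),'y ang-90',(np.arctan2(e[1][1],e[1][0])-np.pi/2).round(3),'sizes',np.linalg.norm(e[0]),np.linalg.norm(e[1])); return P
r=(155,185)
poly('rack',[(178,230),(437,237),(418,492),(160,485)],r,55)
poly('rackS',[(480,180),(692,236),(597,502),(276,414)][0:0] or [(276,414),(480,180),(692,236),(597,502)],(160,310),55,4,s)
poly('tray',[(86,245),(597,277),(586,514),(64,481)],(265,155),22)
print('trayS')
P=[onz(s,T(p,(190,155),4),22) for p in [(188,622),(398,273),(620,320),(440,690)]];print(np.array(P))
print('fin top', onz(t,T((317,603),(265,155),5),56), 'fin ends',onz(t,T((319,565),(265,155),5),56),onz(t,T((315,642),(265,155),5),56))
for k,(a,b,c,d) in enumerate([((135,290),(321,384),(157,87),(95,371)),((279,300),(379,290),(293,97),(160,282)),((420,310),(433,203),(430,106),(220,199)),((564,316),(483,123),(569,113),(277,122))]):
    tip,e=tri(t,T(a,(265,155),5),s,T(b,(190,155),4)); rt,e2=tri(t,T(c,(265,155),5),s,T(d,(190,155),4))
    print('peg',3-k,'tip',tip,e,'root',rt,e2, 'onz',onz(t,T(a,(265,155),5),165),onz(s,T(b,(190,155),4),165),onz(t,T(c,(265,155),5),139))
for n,a,b,o,so,sf in [('W hole3',(166,233),(331,229),r,(160,310),4),('hole2',(338,239),(412,65),r,(160,310),4),('hole0',(324,410),(612,112),r,(160,310),4),('D',(335,391),(568,86),(415,195),(300,120),6)]:
    print(n,onz(t,T(a,o,5),165),onz(s,T(b,so,sf),165),tri(t,T(a,o,5),s,T(b,so,sf)))
poly('caddy',[(57,355),(328,361),(330,472),(55,470)],(415,195),55)
poly('dryerbase',[(64,98),(152,98),(155,216),(64,218)],(415,195),25)
print('ball',tri(t,T((140,185),(415,195),5),s,T((229,286),(300,120),6)))
# rail front bottom ends
print('rail', [onz(t,T(p,(265,155),5),30) for p in [(62,158),(662,190)]],'bar posts',[onz(t,T(p,(265,155),5),144) for p in [(62,55),(670,95)]])
E
```

```text
rack [513.9 312.7  55. ] x ang -0.004 y ang-90 -0.01 sizes 146.32701700635795 147.5790104847181
rackS [503.3 312.4  55. ] x ang -0.022 y ang-90 -0.146 sizes 123.62615555825981 145.56285021694208
tray [603.2 -16.4  22. ] x ang -0.052 y ang-90 -0.049 sizes 142.324763577556 302.4277143478592
trayS
[[ 678.8  130.1   22. ]
 [ 665.6 -168.1   22. ]
 [ 525.9 -161.5   22. ]
 [ 539.4  137.8   22. ]]
fin top [466.1  -9.7  56. ] fin ends [487.5 -10.5  56. ] [444.3  -9.   56. ]
peg 3 tip [612.3  87.1 166.9] 4.436367438761075 root [736.4  81.7 140.5] 1.4447900658089348 onz [615.1  87.7 165. ] [610.8  85.5 165. ] [737.7  82.  139. ]
peg 2 tip [608.7  11.6 165.8] 3.718264442031301 root [732.1   7.3 140.1] 0.8143314037977647 onz [610.8  11.9 165. ] [607.1  11.  165. ] [733.    7.4 139. ]
peg 1 tip [604.2 -62.2 166.9] 3.529542539247345 root [728.3 -67.5 140.2] 0.49820212806853165 onz [606.6 -62.  165. ] [603.2 -64.3 165. ] [729.  -67.5 139. ]
peg 0 tip [ 601.2 -137.6  167.1] 5.427339079345243 root [ 724.8 -143.5  140. ] 1.8820093266752882 onz [ 604.5 -137.5  165. ] [ 599.2 -139.8  165. ] [ 726.2 -143.
[... 170 characters left out ...]
ray([558.3, 267.4, 163.9]), np.float64(1.8442805290590534))
hole0 [468.7 268.7 165. ] [468.  269.5 165. ] (array([468.5, 268.8, 164.2]), np.float64(0.6601478909464019))
D [ 463.1 -404.9  165. ] [ 463.9 -403.5  165. ] (array([ 463.7, -405.3,  163.9]), np.float64(0.9060550288218371))
caddy [ 465.1 -359.8   55. ] x ang -0.036 y ang-90 -0.001 sizes 63.68873432581602 153.84075048660773
dryerbase [ 619.9 -324.    25. ] x ang -0.02 y ang-90 0.028 sizes 71.75252060508816 52.72313462125576
ball (array([ 587.2, -324.9,   94.4]), np.float64(0.41740448475589825))
rail [array([732.9, 146.4,  30. ]), array([ 718.6, -209.3,   30. ])] bar posts [array([753.7, 134.3, 144. ]), array([ 735.7, -198.2,  144. ])]
```

```bash
cat > go.py <<'E'
import sys; from h import *
from scipy.spatial.transform import Rotation as Ro
# x y z yaw(of tool x) -> travel, turn
a=[float(v) for v in sys.argv[1:5]]
s=read_state(); R=s['tool_rot']; c,sn=np.cos(a[3]),np.sin(a[3])
Rd=np.array([[c,sn,0],[sn,-c,0],[0,0,-1.]])
d=R.T@(np.array(a[:3])-s['eef_pos'])/1000
rv=Ro.from_matrix(R.T@Rd).as_rotvec()
print('t',round(s['t'],2),'pos',s['eef_pos'].round(1),'yaw',np.arctan2(R[1,0],R[0,0]).round(3),'F',s['force'].round(1),'gap',round(s['finger_gap'],1),'q',s['joints'].round(2)); print('travel',d.round(4).tolist(),'turn',rv.round(4).tolist(),'dist mm',(np.linalg.norm(d)*1000).round(1))
E
python3 go.py 466 -10 100 -0.05
```

```text
t 0.1 pos [ 128.1 -560.1  230.6] yaw 0.225 F [ 0.   0.2 -0.3] gap 85.5 q [-1.37  0.32  1.57 -0.    1.26 -0.02]
travel [0.452, -0.4607, 0.1313] turn [-0.0016, 0.0002, 0.2748] dist mm 658.7
```

```bash
python3 -m jog '{"travel":[[0.452,-0.461,0.05],[0.452,-0.461,0.05],[0.452,-0.461,0.05],[0.452,-0.461,0.05],[0.452,-0.461,0.05],[0.452,-0.461,0.05],[0.452,-0.461,0.05],[0.452,-0.461,0.05],[0.452,-0.461,0.05],[0.452,-0.461,0.05]],"turn":[[0,0,0.275],[0,0,0.275],[0,0,0.275],[0,0,0.275],[0,0,0.275],[0,0,0.275],[0,0,0.275],[0,0,0.275],[0,0,0.275],[0,0,0.275]],"claw":[50,50,50,50,50,50,50,50,50,50]}'; python3 go.py 466 -10 100 -0.05
```

```text
t: 0.93
eef_pos: [345.9, -204.6, 198.9]
tool_rot: [[0.999, -0.051, 0.0], [-0.051, -0.999, -0.0], [0.0, 0.0, -1.0]]
force: [0.5, -0.2, 0.7]
finger_gap: 42.7
t 0.93 pos [ 345.9 -204.6  198.9] yaw -0.051 F [ 0.5 -0.2  0.7] gap 42.7 q [-0.56  0.07  1.97 -0.    1.1   1.06]
travel [0.1101, -0.2004, 0.0989] turn [0.0001, -0.0, -0.0006] dist mm 249.1
```

```bash
python3 -m jog '{"travel":[[0.11,-0.2,0.098],[0.11,-0.2,0.098],[0.11,-0.2,0.098],[0.11,-0.2,0.098],[0.11,-0.2,0.098],[0.11,-0.2,0.098],[0.11,-0.2,0.098],[0.11,-0.2,0.098],[0.11,-0.2,0.098]],"turn":[[0,0,0],[0,0,0],[0,0,0],[0,0,0],[0,0,0],[0,0,0],[0,0,0],[0,0,0],[0,0,0]],"claw":[50,50,50,50,50,50,50,50,50]}'; python3 go.py 466 -10 18 -0.05
```

```text
t: 1.68
eef_pos: [465.0, -12.4, 100.9]
tool_rot: [[0.999, -0.049, -0.001], [-0.049, -0.999, -0.0], [-0.001, 0.0, -1.0]]
force: [0.1, 0.1, 0.6]
finger_gap: 42.4
t 1.68 pos [465.  -12.4 100.9] yaw -0.049 F [0.1 0.1 0.6] gap 42.4 q [-0.05  0.28  2.   -0.    0.87  1.57]
travel [0.001, -0.0025, 0.0829] turn [0.0005, 0.0013, 0.0006] dist mm 82.9
```

```bash
python3 -m jog '{"travel":[[0.001,-0.0025,0.04],[0.001,-0.0025,0.08],[0.001,-0.0025,0.082],[0.001,-0.0025,0.082],[0.001,-0.0025,0.082],[0.001,-0.0025,0.082],[0.001,-0.0025,0.082],[0.001,-0.0025,0.082],[0.001,-0.0025,0.082],[0.001,-0.0025,0.082]],"turn":[[0,0,0],[0,0,0],[0,0,0],[0,0,0],[0,0,0],[0,0,0],[0,0,0],[0,0,0],[0,0,0],[0,0,0]],"claw":[50,50,50,50,0,0,0,0,0,0]}'; python3 go.py 521 -21.5 18 -0.05; python3 - <<'E'
from h import *
c=camera('side');crop(c,190,155,180,180,4,'pics/s_tray1.png')
E
```

```text
t: 2.52
eef_pos: [468.2, -10.3, 21.4]
tool_rot: [[0.999, -0.049, 0.005], [-0.049, -0.999, -0.001], [0.005, 0.001, -1.0]]
force: [-0.7, -0.7, 7.4]
finger_gap: 11.0
t 2.52 pos [468.2 -10.3  21.4] yaw -0.049 F [-0.7 -0.7  7.4] gap 11.0 q [-0.05  0.4   2.08 -0.    0.65  1.57]
travel [0.0533, 0.0086, 0.0037] turn [0.0007, -0.0048, 0.0012] dist mm 54.1
```

View pics/s_tray1.png

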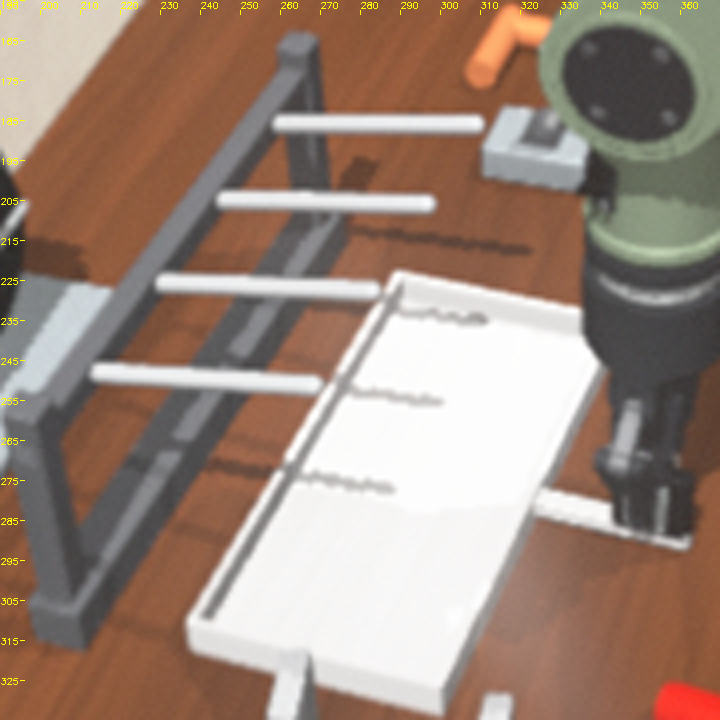

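```bash
python3 -m jog '{"travel":[[0.01,0.002,-0.003],[0.02,0.004,-0.003],[0.03,0.006,-0.003],[0.04,0.0075,-0.003],[0.048,0.009,-0.003],[0.052,0.009,-0.003],[0.053,0.009,-0.003],[0.053,0.009,-0.003],[0.053,0.009,-0.003],[0.053,0.009,-0.003]],"turn":[[0,0,0],[0,0,0],[0,0,0],[0,0,0],[0,0,0],[0,0,0],[0,0,0],[0,0,0],[0,0,0],[0,0,0]],"claw":[0,0,0,0,0,0,0,0,0,0]}'; python3 - <<'E'
from h import *
c=camera('side');crop(c,190,155,180,180,4,'pics/s_tray2.png');
c=camera('top');crop(c,265,155,145,135,5,'pics/t_tray2.png');print(read_state()['force'])
E
```

```text
t: 3.4
eef_pos: [518.0, -21.3, 21.8]
tool_rot: [[0.999, -0.051, -0.003], [-0.051, -0.999, 0.001], [-0.003, -0.0, -1.0]]
force: [-6.2, 2.3, 1.2]
finger_gap: 11.5
[-6.28075456  1.90315244  1.36925159]
```

View pics/s_tray2.png

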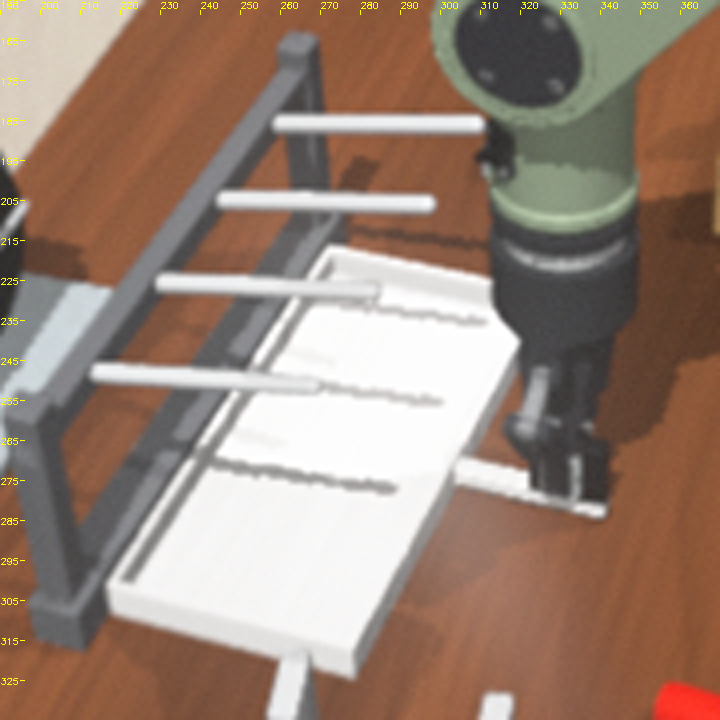

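View pics/t_tray2.png

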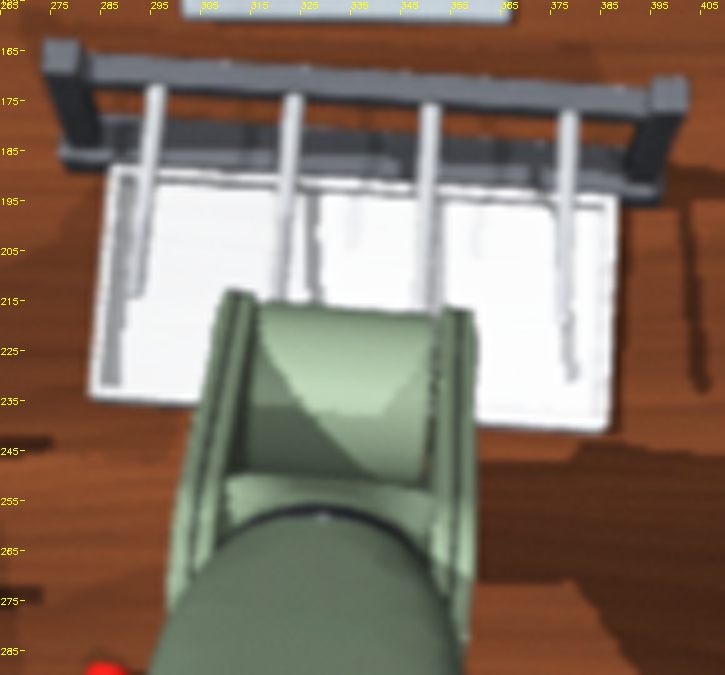

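```bash
cat > tray.py <<'E'
from h import *
def trayfit(P):
    P=np.array(P); m=P.mean(0); e=P[0]+P[1]-P[2]-P[3]; g=P[0]+P[3]-P[1]-P[2]
    y=-0.048; d=m-np.array([656,-28,22]); c,s=np.cos(y),np.sin(y)
    print('tray',m.round(1),'in stand x %.1f y %.1f'%(c*d[0]+s*d[1],-s*d[0]+c*d[1]),'yaw',np.arctan2(-g[0],g[1]).round(3),'rel stand',(np.arctan2(-g[0],g[1])-y).round(3))
E
python3 - <<'E'
from tray import *
t=load('top0.npz')
trayfit([onz(t,(np.array(p)+.5)/5-.5+[265,155],22) for p in [(108,166),(618,196),(607,432),(88,397)]])
E
python3 -m jog '{"travel":[[0.004,0,0],[0.006,0,0],[0.007,0,0],[0.007,0,0]],"turn":[[0,0,0],[0,0,0],[0,0,0],[0,0,0]],"claw":[0,0,0,0]}'
```

```text
tray [652.8 -28.6  22. ] in stand x -3.2 y -0.8 yaw -0.05 rel stand -0.002
t: 3.83
eef_pos: [518.1, -21.0, 21.4]
tool_rot: [[0.999, -0.051, -0.018], [-0.051, -0.999, 0.002], [-0.018, -0.001, -1.0]]
force: [-19.3, 3.9, 12.8]
finger_gap: 11.5
```

```bash
python3 -m jog '{"travel":[[-0.006,0,0],[-0.006,0,0],[-0.006,0,0],[-0.006,0,0],[-0.006,0,-0.04],[-0.006,0,-0.08],[-0.006,0,-0.12],[-0.006,0,-0.16],[-0.006,0,-0.19],[-0.006,0,-0.19]],"turn":[[0,0,0],[0,0,0],[0,0,0],[0,0,0],[0,0,0],[0,0,0],[0,0,0],[0,0,0],[0,0,0],[0,0,0]],"claw":[0,50,50,50,50,50,50,50,50,50]}'; python3 - <<'E'
from h import *
c=camera('top');crop(c,155,155,255,130,3,'pics/t3.png')
E
python3 go.py 469 269 215 1.52
```

```text
t: 4.67
eef_pos: [525.0, -22.0, 219.7]
tool_rot: [[0.999, -0.05, 0.016], [-0.05, -0.999, -0.001], [0.016, 0.0, -1.0]]
force: [1.0, -0.5, 0.3]
finger_gap: 42.9
t 4.72 pos [523.3 -21.9 216.4] yaw -0.05 F [ 0.9  0.8 -0.6] gap 43.1 q [-0.06  0.24  1.71 -0.    1.18  1.56]
travel [-0.0689, -0.2878, 0.0006] turn [0.0086, -0.0082, -1.5704] dist mm 295.9
```

View pics/t3.png

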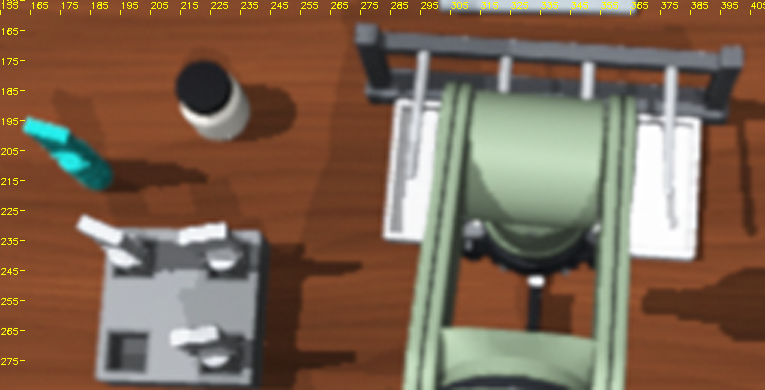

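```bash
python3 - <<'E'
from h import *
t=load('top0.npz')
def f(n,q,o):
    P=np.array([onz(t,(np.array(p)+.5)/5-.5+o,165) for p in q]); g=P[0]+P[3]-P[1]-P[2]
    print(n,P.mean(0).round(1),'th',np.arctan2(-g[0],g[1]).round(3),(np.linalg.norm(g)/2).round(1))
r=np.array([155,185])
f('h3',[(137,207),(206,240),(195,258),(126,228)],r)
f('h2',[(301,235),(375,221),(377,241),(303,257)],r)
f('h0',[(283,404),(361,393),(364,413),(287,427)],r)
f('D',[(302,366),(375,391),(367,412),(293,388)],np.array([415,195]))
E
```

```text
h3 [560.7 358.4 165. ] th -0.407 41.4
h2 [559.2 266.8 165. ] th 0.221 39.3
h0 [469.1 268.9 165. ] th 0.179 40.4
D [ 464.  -404.6  165. ] th -0.314 39.5
```

```bash
python3 -m jog '{"travel":[[-0.069,-0.288,0],[-0.069,-0.288,0],[-0.069,-0.288,0],[-0.069,-0.288,0],[-0.069,-0.288,0],[-0.069,-0.288,0],[-0.069,-0.288,0],[-0.069,-0.288,0],[-0.069,-0.288,0],[-0.069,-0.288,0]],"turn":[[0,0,-1.78],[0,0,-1.78],[0,0,-1.78],[0,0,-1.78],[0,0,-1.78],[0,0,-1.78],[0,0,-1.78],[0,0,-1.78],[0,0,-1.78],[0,0,-1.78]],"claw":[60,60,60,60,60,60,60,60,60,60]}'; python3 go.py 468.8 268.8 215 1.73
```

```text
t: 5.55
eef_pos: [465.2, 270.7, 210.5]
tool_rot: [[0.355, 0.935, -0.002], [0.935, -0.355, -0.001], [-0.002, -0.001, -1.0]]
force: [-0.6, -0.1, 0.6]
finger_gap: 50.8
t 5.55 pos [465.2 270.7 210.5] yaw 1.208 F [-0.6 -0.1  0.6] gap 50.8 q [ 0.51  0.28  1.68 -0.    1.19  0.87]
travel [-0.0005, 0.004, -0.0045] turn [-0.0015, 0.0014, -0.5217] dist mm 6.1
```

```bash
python3 -m jog '{"travel":[[0,0.003,-0.0045],[0,0.003,-0.0045],[0,0.003,-0.0045],[0,0.003,-0.0045],[0,0.003,-0.0045],[0,0.003,-0.0045],[0,0.003,-0.0045]],"turn":[[0,0,-0.52],[0,0,-0.52],[0,0,-0.52],[0,0,-0.52],[0,0,-0.52],[0,0,-0.52],[0,0,-0.52]],"claw":[60,60,60,60,60,60,60]}'; python3 go.py 468.8 268.8 126.5 1.73
```

```text
t: 6.13
eef_pos: [468.4, 268.4, 215.9]
tool_rot: [[-0.146, 0.989, -0.001], [0.989, 0.146, -0.001], [-0.0, -0.001, -1.0]]
force: [1.0, -0.1, -0.1]
finger_gap: 51.5
t 6.13 pos [468.4 268.4 215.9] yaw 1.717 F [ 1.  -0.1 -0.1] gap 51.5 q [ 0.5   0.28  1.67 -0.    1.2   0.35]
travel [0.0004, 0.0005, 0.0894] turn [-0.0009, 0.0005, -0.0128] dist mm 89.4
```

```bash
python3 -m jog '{"travel":[[0,0,0.03],[0,0,0.06],[0,0,0.085],[0,0,0.089],[0,0,0.089],[0,0,0.089],[0,0,0.089],[0,0,0.089],[0,0,0.089],[0,0,0.089]],"turn":[[0,0,0],[0,0,0],[0,0,0],[0,0,0],[0,0,0],[0,0,0],[0,0,0],[0,0,0],[0,0,0],[0,0,0]],"claw":[60,60,60,60,60,0,0,0,0,0]}'; python3 go.py 468.8 268.8 126.5 1.73
```

```text
t: 6.97
eef_pos: [468.9, 268.8, 129.2]
tool_rot: [[-0.148, 0.989, 0.002], [0.989, 0.148, 0.001], [0.001, 0.002, -1.0]]
force: [-1.0, -0.5, 6.2]
finger_gap: 11.0
t 6.97 pos [468.9 268.8 129.2] yaw 1.72 F [-1.  -0.5  6.2] gap 11.0 q [0.5  0.35 1.8  0.   0.99 0.35]
travel [0.0, -0.0001, 0.0027] turn [0.0022, -0.0009, -0.0104] dist mm 2.7
```

```bash
python3 -m jog '{"travel":[[0,0,-0.01],[0,0,-0.03],[0,0,-0.05],[0,0,-0.07],[0,0,-0.08],[0,0,-0.08],[0,0,-0.08]],"turn":[[0,0,0],[0,0,0],[0,0,0],[0,0,0],[0,0,0],[0,0,0],[0,0,0]],"claw":[0,0,0,0,0,0,0]}'; python3 go.py 560 80 210 1.523; python3 - <<'E'
from h import *
c=camera('side');crop(c,160,220,180,220,3,'pics/s4.png')
E
```

```text
t: 7.55
eef_pos: [468.3, 268.4, 207.7]
tool_rot: [[-0.148, 0.989, 0.0], [0.989, 0.148, 0.0], [0.0, 0.0, -1.0]]
force: [-0.2, -0.4, -2.6]
finger_gap: 11.1
t 7.55 pos [468.3 268.4 207.7] yaw 1.72 F [-0.2 -0.4 -2.6] gap 11.1 q [ 0.5   0.28  1.68 -0.    1.18  0.35]
travel [-0.1999, 0.0627, -0.0023] turn [0.0005, -0.0001, 0.1968] dist mm 209.5
```

View pics/s4.png

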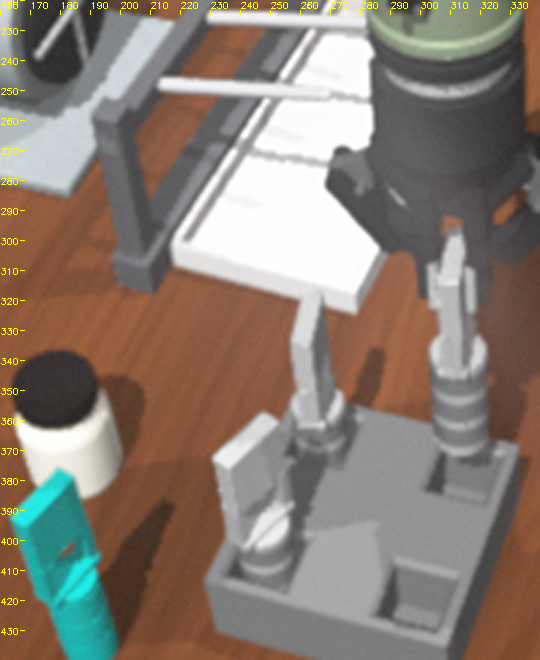

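```bash
python3 go.py 570 -61 189 1.523
```

```text
t 7.6 pos [467.8 268.1 206.8] yaw 1.72 F [ 0.2  0.2 -1.6] gap 11.5 q [ 0.5   0.28  1.68 -0.    1.18  0.35]
travel [-0.3406, 0.0522, 0.0179] turn [-0.0014, 0.0008, 0.1968] dist mm 345.1
```

```bash
python3 -m jog '{"travel":[[-0.02,0.003,0],[-0.05,0.008,0],[-0.085,0.013,0],[-0.12,0.018,0],[-0.16,0.025,0],[-0.2,0.031,0.005],[-0.24,0.037,0.01],[-0.28,0.043,0.015],[-0.315,0.048,0.017],[-0.335,0.051,0.018]],"turn":[[0,0,0.05],[0,0,0.1],[0,0,0.15],[0,0,0.197],[0,0,0.197],[0,0,0.197],[0,0,0.197],[0,0,0.197],[0,0,0.197],[0,0,0.197]],"claw":[0,0,0,0,0,0,0,0,0,0]}'; python3 -m jog '{"travel":[[-0.006,0.001,0],[-0.006,0.001,0],[-0.006,0.001,0],[-0.006,0.001,0]],"turn":[[0,0,0],[0,0,0],[0,0,0],[0,0,0]],"claw":[0,0,0,0]}';python3 - <<'E'
from h import *
c=camera('side');crop(c,190,130,200,170,4,'pics/s5.png')
c=camera('top');crop(c,265,155,145,135,5,'pics/t5.png')
E
python3 go.py 570 -61 189 1.523
```

```text
t: 8.43
eef_pos: [568.3, -59.0, 187.2]
tool_rot: [[0.05, 0.999, -0.004], [0.999, -0.051, -0.001], [-0.001, -0.003, -1.0]]
force: [-0.2, -0.1, -0.6]
finger_gap: 11.4
t: 8.77
eef_pos: [568.6, -59.9, 189.2]
tool_rot: [[0.047, 0.999, -0.001], [0.999, -0.047, 0.001], [0.001, -0.001, -1.0]]
force: [-0.4, 0.3, -1.7]
finger_gap: 11.2
t 8.87 pos [568.9 -59.8 189.6] yaw 1.525 F [ 0.2  0.4 -2. ] gap 11.5 q [-0.13  0.34  1.64  0.    1.16 -0.08]
travel [-0.0011, 0.0011, 0.0006] turn [-0.0003, -0.0003, 0.0017] dist mm 1.7
```

View pics/s5.png

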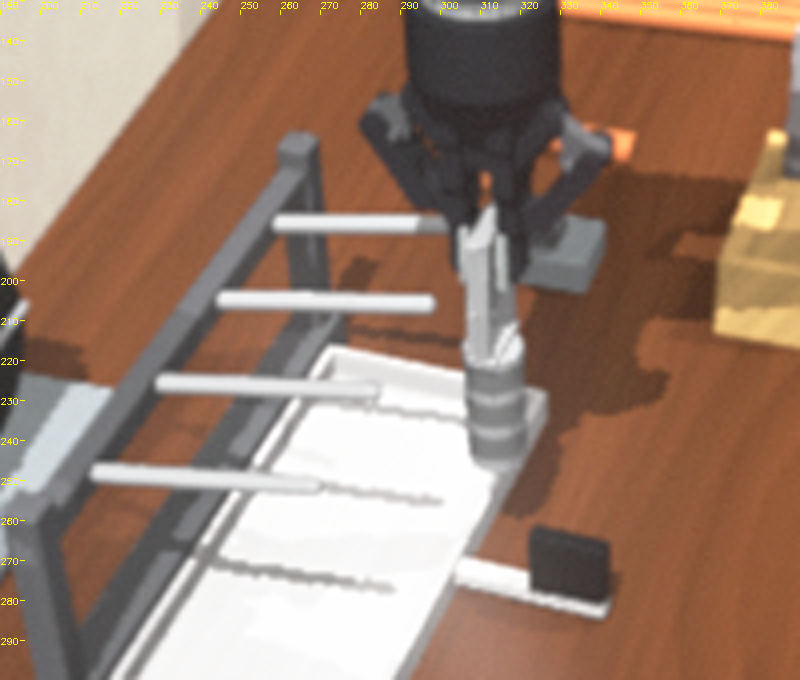

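View pics/t5.png

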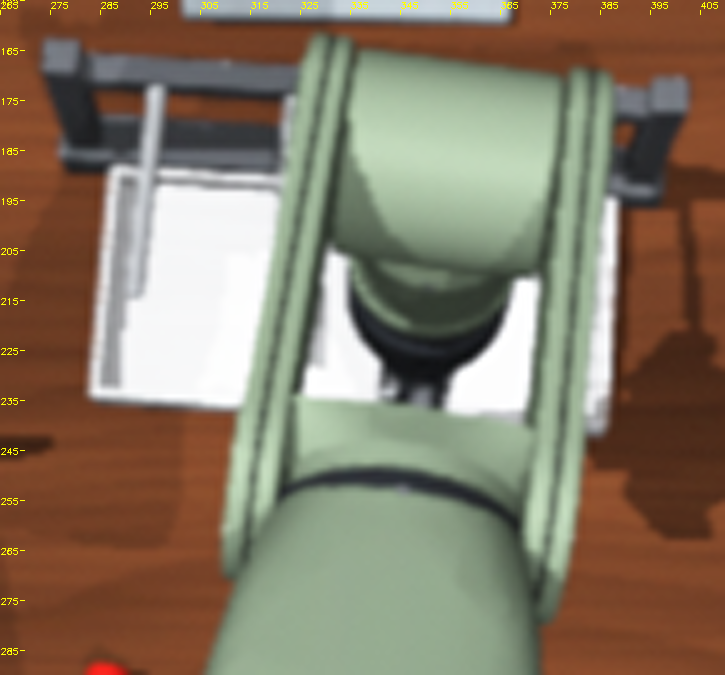

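```bash
python3 -m jog '{"travel":[[-0.001,0.01,0],[-0.001,0.025,0.001],[-0.001,0.04,0.003],[-0.001,0.055,0.006],[-0.001,0.068,0.008],[-0.001,0.076,0.0095],[-0.001,0.076,0.0095],[-0.001,0.076,0.0095]],"turn":[[0,0,0],[0,0,0],[0,0,0],[0,0,0],[0,0,0],[0,0,0],[0,0,0],[0,0,0]],"claw":[0,0,0,0,0,0,0,0]}';python3 - <<'E'
from h import *
c=camera('side');crop(c,190,130,200,170,4,'pics/s6.png')
E
python3 go.py 645 -65 168 1.523
```

```text
t: 9.53
eef_pos: [645.1, -65.5, 179.8]
tool_rot: [[0.047, 0.999, -0.001], [0.999, -0.047, 0.0], [-0.0, -0.001, -1.0]]
force: [-0.7, 0.5, -2.0]
finger_gap: 11.5
t 9.58 pos [644.7 -65.6 180. ] yaw 1.523 F [ 0.2 -0.1 -1.7] gap 11.2 q [-0.12  0.47  1.46 -0.    1.21 -0.07]
travel [0.0007, 0.0003, 0.012] turn [-0.0009, 0.0001, 0.0002] dist mm 12.0
```

View pics/s6.png

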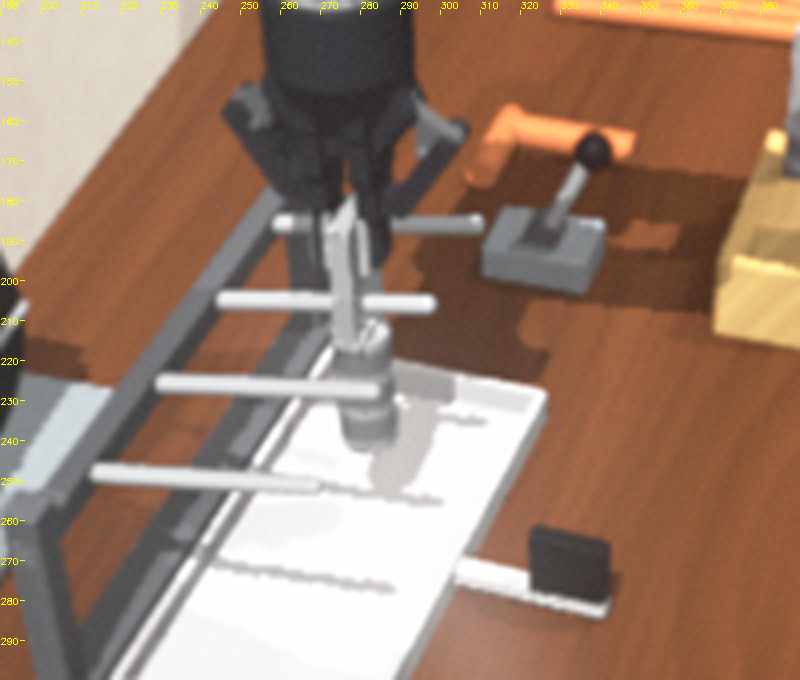

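```bash
python3 -m jog '{"travel":[[0,0,0.004],[0,0,0.007],[0,0,0.009],[0,0,0.01],[0,0,0.01]],"turn":[[0,0,0],[0,0,0],[0,0,0],[0,0,0],[0,0,0]],"claw":[0,0,0,0,0]}'
```

```text
t: 10.0
eef_pos: [644.6, -65.9, 171.1]
tool_rot: [[0.048, 0.999, -0.0], [0.999, -0.048, -0.0], [-0.0, -0.0, -1.0]]
force: [-1.4, -0.1, 3.5]
finger_gap: 11.1
```

```bash
python3 -m jog '{"travel":[[0,0,0],[0,0,0],[0,0,0],[0,0,-0.02],[0,0,-0.05],[0,0,-0.08],[0,0,-0.08]],"turn":[[0,0,0],[0,0,0],[0,0,0],[0,0,0],[0,0,0],[0,0,0],[0,0,0]],"claw":[20,40,40,40,40,40,40]}';python3 - <<'E'
from h import *
c=camera('side');crop(c,190,130,200,170,4,'pics/s7.png')
E
python3 go.py 559 267 220 1.77
```

```text
t: 10.58
eef_pos: [648.2, -66.3, 256.9]
tool_rot: [[0.048, 0.999, 0.012], [0.999, -0.048, -0.002], [-0.001, 0.012, -1.0]]
force: [1.3, 0.6, 1.2]
finger_gap: 34.2
t 10.63 pos [647.1 -66.2 254. ] yaw 1.523 F [ 0.4  0.6 -0.2] gap 34.4 q [-0.12  0.42  1.34 -0.    1.36 -0.07]
travel [0.3286, -0.1042, 0.033] turn [0.0081, 0.0017, -0.2472] dist mm 346.3
```

View pics/s7.png

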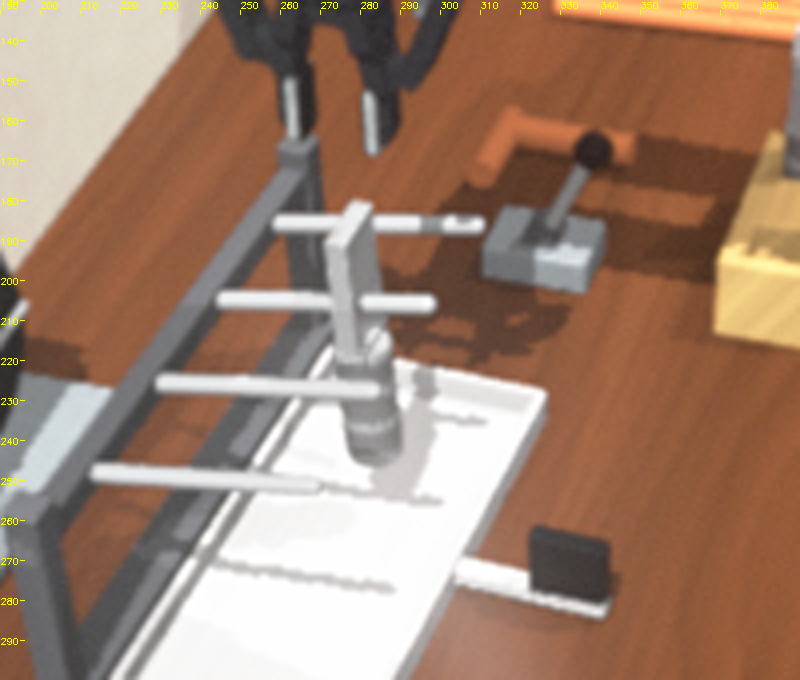

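```bash
python3 -m jog '{"travel":[[0.04,-0.013,0],[0.08,-0.026,0],[0.12,-0.038,0.01],[0.16,-0.05,0.015],[0.2,-0.063,0.02],[0.24,-0.076,0.025],[0.28,-0.09,0.033],[0.31,-0.1,0.033],[0.3286,-0.104,0.033],[0.3286,-0.104,0.033]],"turn":[[0,0,-0.05],[0,0,-0.1],[0,0,-0.15],[0,0,-0.2],[0,0,-0.247],[0,0,-0.247],[0,0,-0.247],[0,0,-0.247],[0,0,-0.247],[0,0,-0.247]],"claw":[60,60,60,60,60,60,60,60,60,60]}';python3 go.py 559 267 220 1.77;python3 go.py 559 267 129 1.77
```

```text
t: 11.47
eef_pos: [555.3, 271.1, 215.3]
tool_rot: [[-0.202, 0.979, -0.003], [0.979, 0.202, 0.001], [0.001, -0.002, -1.0]]
force: [0.4, 0.1, -0.0]
finger_gap: 51.4
t 11.47 pos [555.3 271.1 215.3] yaw 1.775 F [ 0.4  0.1 -0. ] gap 51.4 q [0.43 0.4  1.49 0.   1.26 0.23]
travel [-0.0048, 0.0028, -0.0047] turn [-0.0024, -0.001, 0.0046] dist mm 7.3
t 11.47 pos [555.3 271.1 215.3] yaw 1.775 F [ 0.4  0.1 -0. ] gap 51.4 q [0.43 0.4  1.49 0.   1.26 0.23]
travel [-0.0049, 0.003, 0.0863] turn [-0.0024, -0.001, 0.0046] dist mm 86.5
```

```bash
python3 -m jog '{"travel":[[0,0,0.02],[0,0,0.02],[0,0,0.02]],"turn":[[0,0,0],[0,0,0],[0,0,0]],"claw":[60,60,60]}';python3 go.py 559 267 128 1.77
```

```text
t: 11.72
eef_pos: [556.3, 266.0, 195.5]
tool_rot: [[-0.197, 0.98, -0.004], [0.98, 0.197, -0.002], [-0.001, -0.004, -1.0]]
force: [0.7, -0.4, -0.6]
finger_gap: 51.0
t 11.72 pos [556.3 266.  195.5] yaw 1.769 F [ 0.7 -0.4 -0.6] gap 51.0 q [ 0.43  0.41  1.52 -0.    1.22  0.23]
travel [0.0005, 0.0031, 0.0675] turn [-0.0039, 0.0014, -0.0009] dist mm 67.5
```

```bash
python3 -m jog '{"travel":[[0,0.001,0.03],[0,0.001,0.055],[0,0.001,0.067],[0,0.001,0.067],[0,0.001,0.067],[0,0.001,0.067],[0,0.001,0.067],[0,0.001,0.067],[0,0.001,0.067],[0,0.001,0.067]],"turn":[[0,0,0],[0,0,0],[0,0,0],[0,0,0],[0,0,0],[0,0,0],[0,0,0],[0,0,0],[0,0,0],[0,0,0]],"claw":[60,60,60,60,60,0,0,0,0,0]}'; python3 go.py 559 267 205 1.77
```

```text
t: 12.55
eef_pos: [558.6, 267.6, 131.5]
tool_rot: [[-0.198, 0.98, 0.002], [0.98, 0.198, 0.001], [0.0, 0.002, -1.0]]
force: [-1.0, -1.0, 6.1]
finger_gap: 11.2
t 12.55 pos [558.6 267.6 131.5] yaw 1.77 F [-1.  -1.   6.1] gap 11.2 q [ 0.43  0.46  1.6  -0.    1.07  0.23]
travel [-0.0006, 0.0005, -0.0735] turn [0.0021, -0.0001, -0.0001] dist mm 73.5
```

```bash
python3 -m jog '{"travel":[[0,0,-0.01],[0,0,-0.03],[0,0,-0.05],[0,0,-0.07],[0,0,-0.08],[0,0,-0.08],[0,0,-0.08]],"turn":[[0,0,0],[0,0,0],[0,0,0],[0,0,0],[0,0,0],[0,0,0],[0,0,0]],"claw":[0,0,0,0,0,0,0]}'; python3 go.py 573 13.5 191 1.523
```

```text
t: 13.13
eef_pos: [557.8, 267.4, 210.0]
tool_rot: [[-0.198, 0.98, 0.0], [0.98, 0.198, -0.0], [-0.0, 0.0, -1.0]]
force: [-0.2, 0.4, -3.0]
finger_gap: 11.2
t 13.13 pos [557.8 267.4 210. ] yaw 1.77 F [-0.2  0.4 -3. ] gap 11.2 q [ 0.43  0.4   1.49 -0.    1.25  0.23]
travel [-0.2519, -0.0353, 0.019] turn [0.0, 0.0, 0.2468] dist mm 255.1
```

```bash
python3 -m jog '{"travel":[[-0.02,-0.006,0],[-0.05,-0.012,0],[-0.085,-0.018,0],[-0.12,-0.024,0.005],[-0.16,-0.03,0.01],[-0.2,-0.035,0.015],[-0.235,-0.0355,0.019],[-0.252,-0.0355,0.019],[-0.252,-0.0355,0.019],[-0.252,-0.0355,0.019]],"turn":[[0,0,0.05],[0,0,0.1],[0,0,0.15],[0,0,0.2],[0,0,0.247],[0,0,0.247],[0,0,0.247],[0,0,0.247],[0,0,0.247],[0,0,0.247]],"claw":[0,0,0,0,0,0,0,0,0,0]}';python3 - <<'E'
from h import *
c=camera('side');crop(c,190,130,200,190,4,'pics/s8.png')
E
python3 go.py 648.5 9.5 182 1.523;python3 go.py 573 13.5 191 1.523
```

```text
t: 13.97
eef_pos: [572.2, 12.8, 189.5]
tool_rot: [[0.05, 0.999, -0.003], [0.999, -0.05, 0.001], [0.0, -0.003, -1.0]]
force: [-0.0, 0.9, -1.8]
finger_gap: 11.1
t 14.02 pos [572.3  13.7 189.8] yaw 1.522 F [-0.6  0.  -1.6] gap 11.2 q [0.   0.35 1.63 0.   1.16 0.05]
travel [-0.0005, 0.0764, 0.0076] turn [-0.0027, -0.0006, -0.0009] dist mm 76.7
t 14.02 pos [572.3  13.7 189.8] yaw 1.522 F [-0.6  0.  -1.6] gap 11.2 q [0.   0.35 1.63 0.   1.16 0.05]
travel [-0.0002, 0.0007, -0.0012] turn [-0.0027, -0.0006, -0.0009] dist mm 1.4
```

View pics/s8.png

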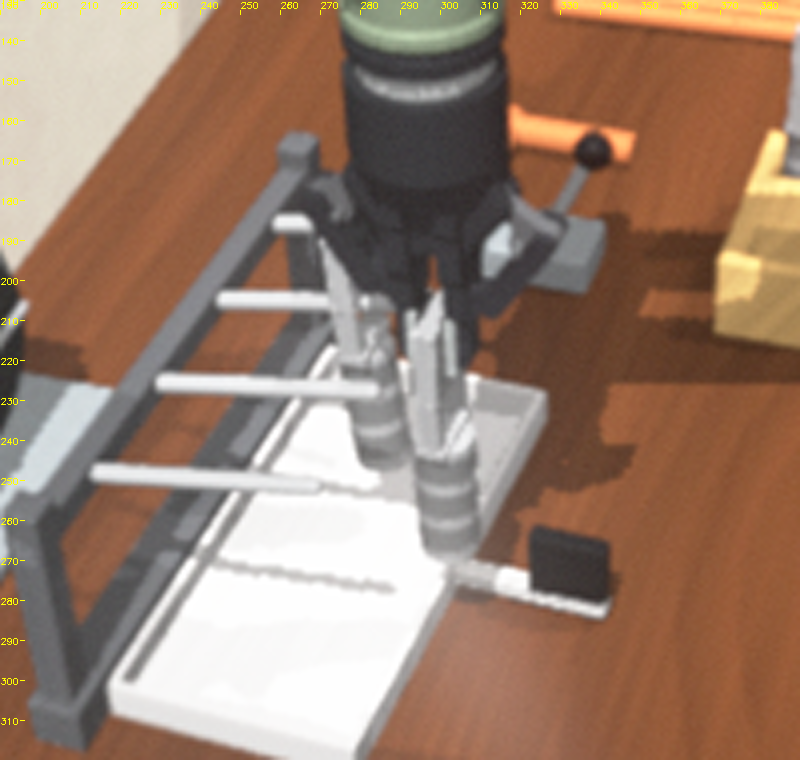

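```bash
python3 -m jog '{"travel":[[0,0.01,0],[0,0.025,0.001],[0,0.04,0.003],[0,0.055,0.005],[0,0.068,0.007],[0,0.076,0.0085],[0,0.076,0.0085],[0,0.076,0.0085]],"turn":[[0,0,0],[0,0,0],[0,0,0],[0,0,0],[0,0,0],[0,0,0],[0,0,0],[0,0,0]],"claw":[0,0,0,0,0,0,0,0]}';python3 -m jog '{"travel":[[0,0,0.004],[0,0,0.007],[0,0,0.009],[0,0,0.01],[0,0,0.01]],"turn":[[0,0,0],[0,0,0],[0,0,0],[0,0,0],[0,0,0]],"claw":[0,0,0,0,0]}';python3 - <<'E'
from h import *
c=camera('side');crop(c,190,130,200,190,4,'pics/s9.png')
E
```

```text
t: 14.68
eef_pos: [648.8, 10.7, 182.0]
tool_rot: [[0.047, 0.999, -0.001], [0.999, -0.047, 0.0], [-0.0, -0.001, -1.0]]
force: [0.0, -0.5, -1.1]
finger_gap: 11.7
t: 15.1
eef_pos: [648.5, 9.9, 173.4]
tool_rot: [[0.048, 0.999, 0.0], [0.999, -0.048, 0.0], [0.0, 0.0, -1.0]]
force: [-1.2, 0.5, 2.1]
finger_gap: 11.2
```

View pics/s9.png

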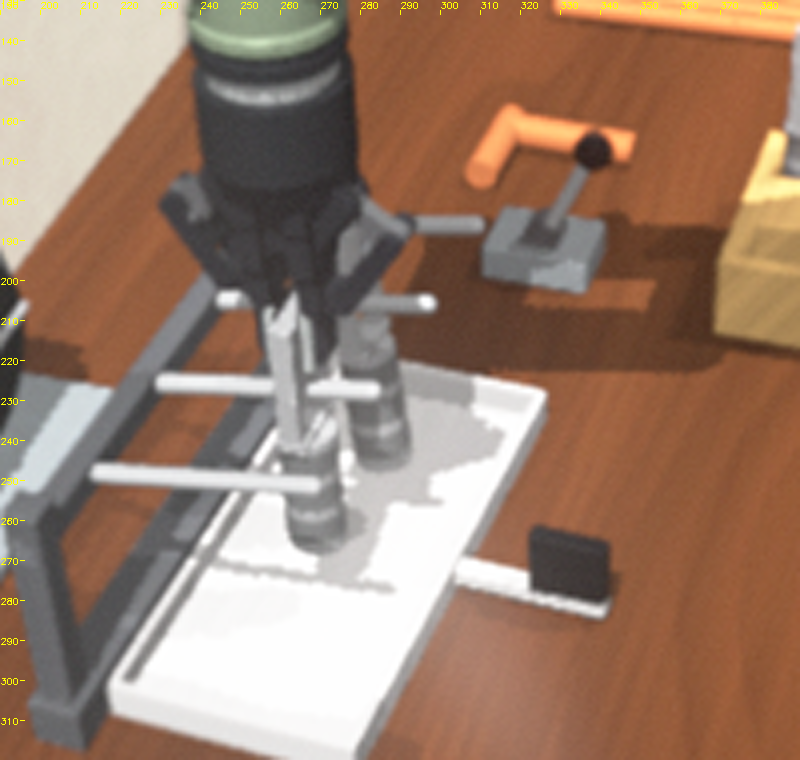

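Peg through the eye and weight on it; release, and rise.

```bash
python3 -m jog '{"travel":[[0,0,0],[0,0,0],[0,0,0],[0,0,-0.02],[0,0,-0.05],[0,0,-0.08],[0,0,-0.08],[0,0,-0.08]],"turn":[[0,0,0],[0,0,0],[0,0,0],[0,0,0],[0,0,0],[0,0,0],[0,0,0],[0,0,0]],"claw":[20,40,40,40,40,40,40,40]}';python3 go.py 560.5 358.3 225 1.17
```

```text
t: 15.82
eef_pos: [650.1, 9.7, 254.7]
tool_rot: [[0.048, 0.999, 0.005], [0.999, -0.048, -0.0], [0.0, 0.005, -1.0]]
force: [-0.3, 0.0, -0.8]
finger_gap: 33.9
t 15.82 pos [650.1   9.7 254.7] yaw 1.523 F [-0.3  0.  -0.8] gap 33.9 q [-0.    0.43  1.34 -0.    1.37  0.05]
travel [0.3439, -0.1064, 0.0292] turn [0.0048, -0.0009, 0.3527] dist mm 361.2
```

```bash
python3 -m jog '{"travel":[[0.035,-0.013,0],[0.075,-0.026,0],[0.115,-0.036,0.01],[0.155,-0.048,0.015],[0.195,-0.06,0.02],[0.235,-0.073,0.025],[0.275,-0.085,0.029],[0.31,-0.096,0.029],[0.343,-0.1064,0.029],[0.343,-0.1064,0.029]],"turn":[[0,0,0.05],[0,0,0.1],[0,0,0.15],[0,0,0.2],[0,0,0.25],[0,0,0.3],[0,0,0.353],[0,0,0.353],[0,0,0.353],[0,0,0.353]],"claw":[60,60,60,60,60,60,60,60,60,60]}';python3 -m jog '{"travel":[[0,0,0.02],[0,0,0.02],[0,0,0.02],[0,0,0.02]],"turn":[[0,0,0],[0,0,0],[0,0,0],[0,0,0]],"claw":[60,60,60,60]}';python3 go.py 560.5 358.3 128 1.17
python3 - <<'E'
from h import *
c=camera('side');crop(c,150,180,200,250,3,'pics/s10.png')
E
```

```text
t: 16.65
eef_pos: [556.2, 363.3, 221.1]
tool_rot: [[0.385, 0.923, -0.004], [0.923, -0.385, 0.001], [-0.0, -0.004, -1.0]]
force: [0.1, -0.3, 0.7]
finger_gap: 51.3
t: 16.98
eef_pos: [559.2, 356.8, 203.2]
tool_rot: [[0.391, 0.92, -0.001], [0.92, -0.391, -0.001], [-0.001, -0.001, -1.0]]
force: [0.4, 0.2, 0.9]
finger_gap: 51.3
t 16.98 pos [559.2 356.8 203.2] yaw 1.169 F [0.4 0.2 0.9] gap 51.3 q [ 0.55  0.48  1.39 -0.    1.28  0.95]
travel [0.002, 0.0006, 0.0752] turn [-0.0006, 0.0011, -0.001] dist mm 75.2
```

View pics/s10.png

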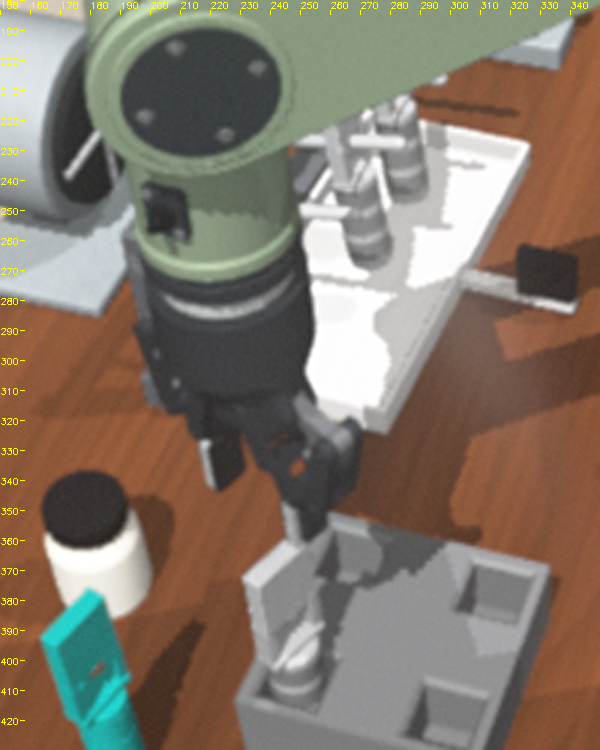

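```bash
python3 -m jog '{"travel":[[0.001,0,0.03],[0.001,0,0.06],[0.001,0,0.074],[0.001,0,0.074],[0.001,0,0.074],[0.001,0,0.074],[0.001,0,0.074],[0.001,0,0.074],[0.001,0,0.074],[0.001,0,0.074]],"turn":[[0,0,0],[0,0,0],[0,0,0],[0,0,0],[0,0,0],[0,0,0],[0,0,0],[0,0,0],[0,0,0],[0,0,0]],"claw":[60,60,60,60,60,0,0,0,0,0]}'; python3 go.py 559 267 205 1.77
```

```text
t: 17.87
eef_pos: [560.2, 359.0, 131.3]
tool_rot: [[0.39, 0.921, 0.003], [0.921, -0.39, 0.002], [0.003, 0.002, -1.0]]
force: [0.6, 1.5, 5.2]
finger_gap: 11.3
t 17.87 pos [560.2 359.  131.3] yaw 1.17 F [0.6 1.5 5.2] gap 11.3 q [0.55 0.53 1.49 0.   1.12 0.95]
travel [-0.085, 0.035, -0.0738] turn [0.0024, -0.0021, -0.6002] dist mm 117.9
```

```bash
python3 -m jog '{"travel":[[0,0,-0.01],[0,0,-0.03],[0,0,-0.05],[0,0,-0.07],[0,0,-0.08],[0,0,-0.08],[0,0,-0.08],[0,0,-0.08]],"turn":[[0,0,0],[0,0,0],[0,0,0],[0,0,0],[0,0,0],[0,0,0],[0,0,0],[0,0,0]],"claw":[0,0,0,0,0,0,0,0]}'; python3 go.py 577 88.5 191 1.523
```

```text
t: 18.53
eef_pos: [558.8, 357.9, 207.9]
tool_rot: [[0.39, 0.921, -0.003], [0.921, -0.39, -0.002], [-0.003, -0.002, -1.0]]
force: [-0.6, -0.4, -2.5]
finger_gap: 11.4
t 18.53 pos [558.8 357.9 207.9] yaw 1.17 F [-0.6 -0.4 -2.5] gap 11.4 q [ 0.55  0.48  1.38 -0.    1.29  0.95]
travel [-0.2408, 0.122, 0.0174] turn [-0.0022, 0.0024, -0.3532] dist mm 270.5
```

```bash
python3 -m jog '{"travel":[[-0.02,0.01,0],[-0.05,0.022,0],[-0.085,0.038,0],[-0.12,0.055,0.005],[-0.155,0.075,0.01],[-0.19,0.095,0.015],[-0.22,0.111,0.017],[-0.2408,0.122,0.017],[-0.2408,0.122,0.017],[-0.2408,0.122,0.017]],"turn":[[0,0,-0.05],[0,0,-0.1],[0,0,-0.15],[0,0,-0.2],[0,0,-0.27],[0,0,-0.34],[0,0,-0.353],[0,0,-0.353],[0,0,-0.353],[0,0,-0.353]],"claw":[0,0,0,0,0,0,0,0,0,0]}';python3 - <<'E'
from h import *
c=camera('side');crop(c,190,130,200,190,4,'pics/s11.png')
E
python3 go.py 652.5 84.7 182 1.523;python3 go.py 577 88.5 191 1.523
```

```text
t: 19.37
eef_pos: [577.2, 87.7, 191.2]
tool_rot: [[0.051, 0.999, -0.003], [0.999, -0.051, -0.0], [-0.0, -0.003, -1.0]]
force: [-0.3, 0.3, -3.5]
finger_gap: 11.5
t 19.42 pos [577.3  88.9 191.4] yaw 1.522 F [ 0.9 -0.2 -2.3] gap 11.2 q [0.13 0.36 1.6  0.   1.18 0.18]
travel [-0.0004, 0.0754, 0.0093] turn [-0.0024, -0.0001, -0.0014] dist mm 75.9
t 19.42 pos [577.3  88.9 191.4] yaw 1.522 F [ 0.9 -0.2 -2.3] gap 11.2 q [0.13 0.36 1.6  0.   1.18 0.18]
travel [-0.0004, -0.0002, 0.0004] turn [-0.0024, -0.0001, -0.0014] dist mm 0.6
```

View pics/s11.png

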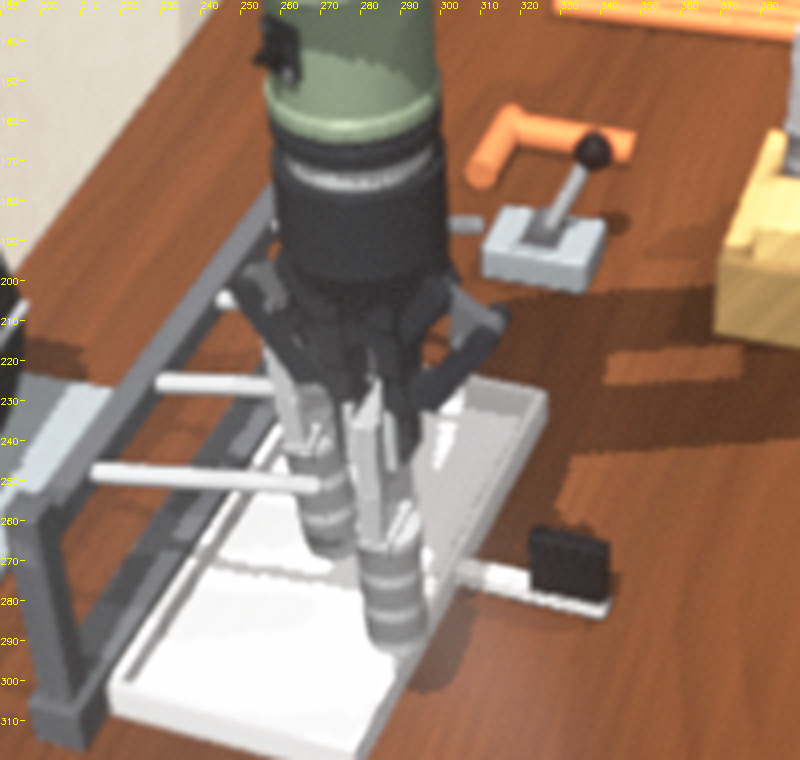

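```bash
python3 -m jog '{"travel":[[0,0.01,0],[0,0.025,0.001],[0,0.04,0.003],[0,0.055,0.006],[0,0.068,0.008],[0,0.0755,0.0093],[0,0.0755,0.0093],[0,0.0755,0.0093]],"turn":[[0,0,0],[0,0,0],[0,0,0],[0,0,0],[0,0,0],[0,0,0],[0,0,0],[0,0,0]],"claw":[0,0,0,0,0,0,0,0]}';python3 -m jog '{"travel":[[0,0,0.004],[0,0,0.007],[0,0,0.009],[0,0,0.01],[0,0,0.01]],"turn":[[0,0,0],[0,0,0],[0,0,0],[0,0,0],[0,0,0]],"claw":[0,0,0,0,0]}';python3 - <<'E'
from h import *
c=camera('side');crop(c,190,130,200,190,4,'pics/s12.png')
E
```

```text
t: 20.08
eef_pos: [653.1, 86.3, 182.6]
tool_rot: [[0.047, 0.999, -0.001], [0.999, -0.047, -0.0], [-0.0, -0.001, -1.0]]
force: [0.5, -0.2, -2.2]
finger_gap: 11.2
t: 20.5
eef_pos: [652.8, 85.5, 173.5]
tool_rot: [[0.048, 0.999, -0.0], [0.999, -0.048, 0.0], [0.0, -0.0, -1.0]]
force: [-0.3, 0.1, -0.8]
finger_gap: 10.9
```

View pics/s12.png

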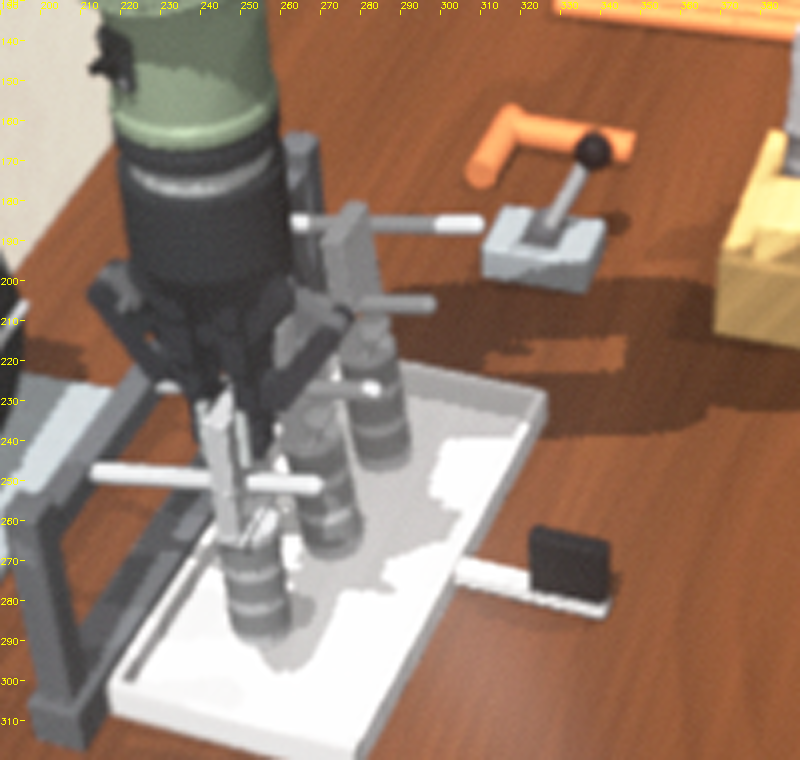

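Not quite seated yet; lower 2–3 mm more, then release.

```bash
python3 -m jog '{"travel":[[0,0,0.001],[0,0,0.002],[0,0,0.0025],[0,0,0.0025]],"turn":[[0,0,0],[0,0,0],[0,0,0],[0,0,0]],"claw":[0,0,0,0]}'; python3 -m jog '{"travel":[[0,0,0],[0,0,0],[0,0,0],[0,0,-0.02],[0,0,-0.05],[0,0,-0.08],[0,0,-0.08],[0,0,-0.08]],"turn":[[0,0,0],[0,0,0],[0,0,0],[0,0,0],[0,0,0],[0,0,0],[0,0,0],[0,0,0]],"claw":[20,40,40,40,40,40,40,40]}';python3 go.py 464 -404.6 240 1.257
```

```text
t: 20.88
eef_pos: [653.3, 85.4, 172.8]
tool_rot: [[0.048, 0.999, 0.002], [0.999, -0.048, 0.0], [0.0, 0.002, -1.0]]
force: [-3.0, 1.7, 7.0]
finger_gap: 11.4
t: 21.55
eef_pos: [654.3, 85.5, 252.8]
tool_rot: [[0.048, 0.999, 0.005], [0.999, -0.048, 0.0], [0.001, 0.005, -1.0]]
force: [0.3, -0.6, -0.4]
finger_gap: 34.3
t 21.55 pos [654.3  85.5 252.8] yaw 1.523 F [ 0.3 -0.6 -0.4] gap 34.3 q [ 0.11  0.44  1.32 -0.    1.38  0.16]
travel [-0.4987, -0.1666, 0.0118] turn [0.0045, -0.0012, 0.2658] dist mm 525.9
```

```bash
python3 -m jog '{"travel":[[0,-0.03,0],[-0.02,-0.06,0],[-0.05,-0.085,0],[-0.087,-0.1,0],[-0.125,-0.11,0],[-0.165,-0.115,0],[-0.205,-0.12,0],[-0.245,-0.125,0],[-0.285,-0.13,0],[-0.32,-0.135,0]],"turn":[[0,0,0],[0,0,0],[0,0,0],[0,0,0],[0,0,0.05],[0,0,0.1],[0,0,0.15],[0,0,0.2],[0,0,0.25],[0,0,0.266]],"claw":[60,60,60,60,60,60,60,60,60,60]}';python3 -m jog '{"travel":[[0,0,0],[0,0,0]],"turn":[[0,0,0],[0,0,0]],"claw":[60,60]}'; python3 - <<'E'
from h import *
c=camera('side');crop(c,190,130,200,190,4,'pics/s13.png')
E
python3 go.py 464 -404.6 220 1.257
```

```text
t: 22.38
eef_pos: [501.6, -229.7, 249.2]
tool_rot: [[0.311, 0.95, -0.003], [0.95, -0.311, 0.001], [-0.0, -0.003, -1.0]]
force: [1.0, -0.5, -0.4]
finger_gap: 51.1
t: 22.55
eef_pos: [501.9, -229.0, 249.0]
tool_rot: [[0.312, 0.95, -0.003], [0.95, -0.312, 0.002], [0.001, -0.003, -1.0]]
force: [-0.0, 0.8, -0.1]
finger_gap: 51.5
t 22.6 pos [ 502.3 -227.8  249.3] yaw 1.255 F [-0.1  0.4  0.5] gap 51.4 q [-0.45  0.27  1.59  0.    1.29 -0.13]
travel [-0.18, 0.0185, 0.0291] turn [-0.0028, -0.0009, -0.0017] dist mm 183.3
```

View pics/s13.png

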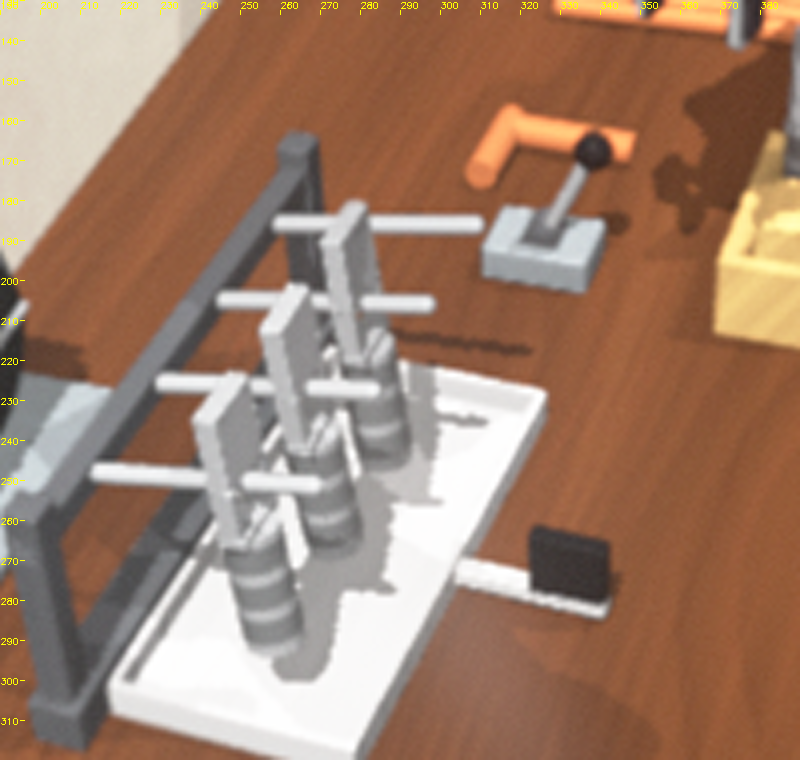

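```bash
python3 -m jog '{"travel":[[-0.04,0.004,0],[-0.08,0.008,0.01],[-0.12,0.012,0.02],[-0.15,0.016,0.029],[-0.175,0.0185,0.04],[-0.18,0.0185,0.045],[-0.18,0.0185,0.045],[-0.18,0.0185,0.045],[-0.18,0.0185,0.045]],"turn":[[0,0,0],[0,0,0],[0,0,0],[0,0,0],[0,0,0],[0,0,0],[0,0,0],[0,0,0],[0,0,0]],"claw":[60,60,60,60,60,60,60,60,60]}'; python3 - <<'E'
from h import *
c=camera('side');crop(c,320,50,160,190,4,'pics/s14.png')
c=camera('top');crop(c,155,155,255,135,3,'pics/t14.png')
E
python3 go.py 464 -404.6 128 1.257
```

```text
t: 23.35
eef_pos: [466.0, -402.9, 206.3]
tool_rot: [[0.307, 0.952, 0.001], [0.952, -0.307, 0.0], [0.0, 0.0, -1.0]]
force: [0.6, -0.9, 0.4]
finger_gap: 51.2
t 23.45 pos [ 466.  -403.2  206.7] yaw 1.259 F [-0.3  0.3 -0.1] gap 51.6 q [-0.73  0.4   1.51  0.    1.24 -0.42]
travel [-0.0019, -0.0015, 0.0787] turn [0.0012, 0.0002, 0.0018] dist mm 78.8
```

View pics/s14.png

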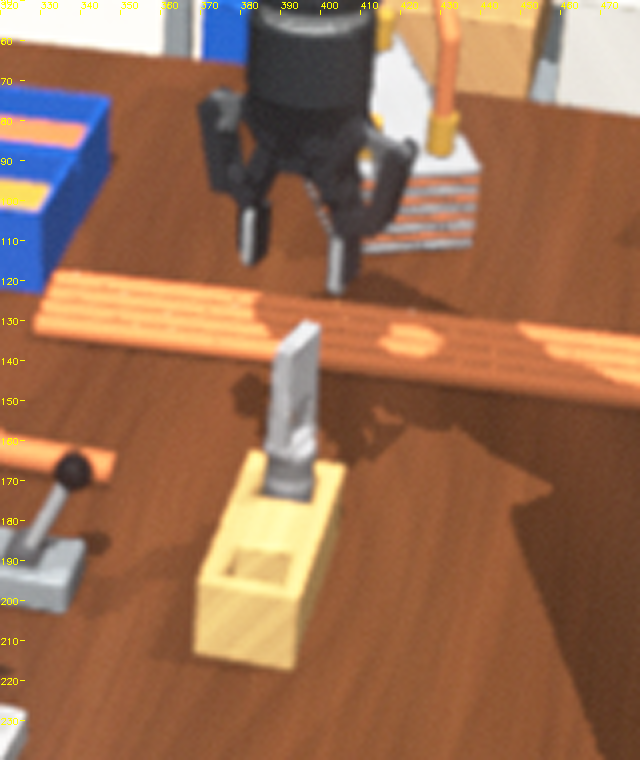

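View pics/t14.png

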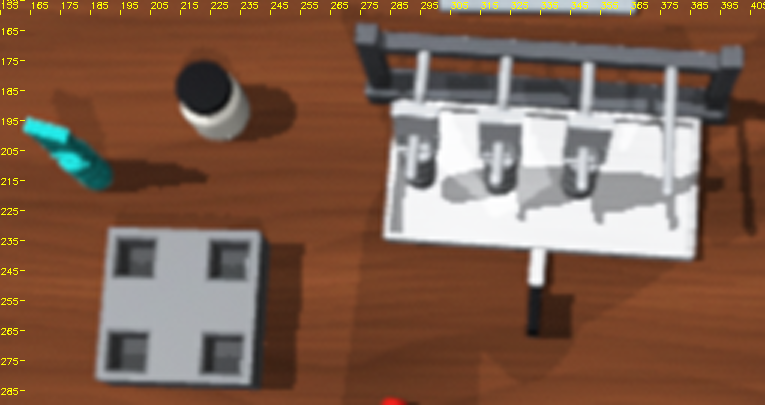

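```bash
python3 -m jog '{"travel":[[-0.002,-0.001,0.03],[-0.002,-0.001,0.06],[-0.002,-0.001,0.076],[-0.002,-0.001,0.078],[-0.002,-0.001,0.078],[-0.002,-0.001,0.078],[-0.002,-0.001,0.078],[-0.002,-0.001,0.078],[-0.002,-0.001,0.078],[-0.002,-0.001,0.078]],"turn":[[0,0,0],[0,0,0],[0,0,0],[0,0,0],[0,0,0],[0,0,0],[0,0,0],[0,0,0],[0,0,0],[0,0,0]],"claw":[60,60,60,60,60,0,0,0,0,0]}'; python3 go.py 464 -404.6 128 1.257;  python3 -m jog '{"travel":[[0,0,-0.01],[0,0,-0.03],[0,0,-0.05],[0,0,-0.07],[0,0,-0.08],[0,0,-0.08],[0,0,-0.08],[0,0,-0.08]],"turn":[[0,0,0],[0,0,0],[0,0,0],[0,0,0],[0,0,0],[0,0,0],[0,0,0],[0,0,0]],"claw":[0,0,0,0,0,0,0,0]}'; python3 - <<'E'
from h import *
c=camera('side');crop(c,320,50,160,190,4,'pics/s15.png')
c=camera('top');crop(c,180,225,70,65,8,'pics/t15.png')
E
python3 go.py 469 268 208 1.56
```

```text
t: 24.28
eef_pos: [463.8, -406.5, 129.5]
tool_rot: [[0.309, 0.951, 0.002], [0.951, -0.309, -0.001], [-0.001, 0.002, -1.0]]
force: [-1.3, 0.9, 7.3]
finger_gap: 11.3
t 24.28 pos [ 463.8 -406.5  129.5] yaw 1.257 F [-1.3  0.9  7.3] gap 11.3 q [-0.74  0.46  1.61  0.    1.07 -0.42]
travel [0.0018, -0.0004, 0.0015] turn [0.0019, 0.0007, -0.0003] dist mm 2.4
t: 24.95
eef_pos: [462.9, -405.7, 206.5]
tool_rot: [[0.309, 0.951, -0.002], [0.951, -0.309, 0.002], [0.001, -0.002, -1.0]]
force: [-0.2, 0.1, -1.3]
finger_gap: 11.2
t 25.05 pos [ 462.9 -405.7  206.2] yaw 1.257 F [ 0.2 -0.4 -2.2] gap 11.1 q [-0.74  0.4   1.5  -0.    1.24 -0.42]
travel [0.6426, -0.2023, -0.0004] turn [-0.0025, -0.0016, -0.3032] dist mm 673.7
```

View pics/s15.png

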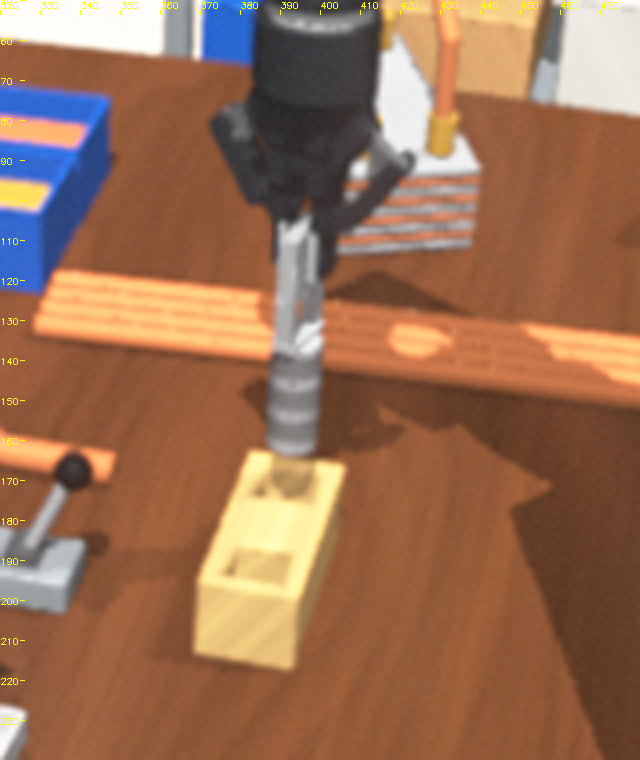

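View pics/t15.png

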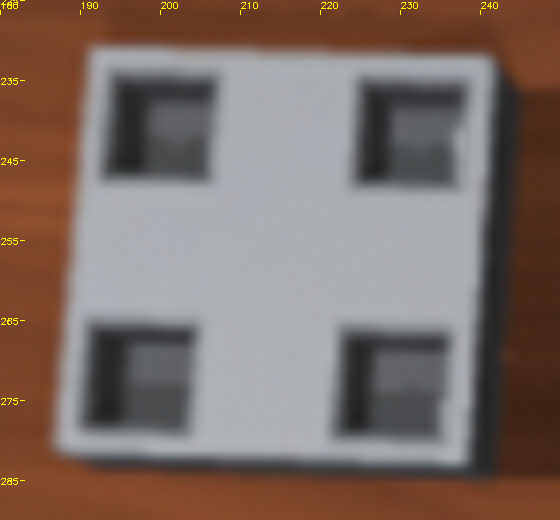

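```bash
python3 - <<'E'
from h import *
t=load('top0.npz')
for n,q in [('h0',[(343,330),(454,328),(444,440),(332,438)]),('h1',[(91,323),(200,324),(190,434),(80,430)]),('h2',[(360,78),(470,82),(461,187),(350,186)]),('h3',[(112,72),(220,74),(212,182),(100,180)])]:
    P=np.array([onz(t,(np.array(p)+.5)/8-.5+[180,225],55) for p in q]); print(n,P.mean(0).round(1))
E
```

```text
h0 [469.  268.5  55. ]
h1 [469.6 358.2  55. ]
h2 [558.8 268.   55. ]
h3 [559.7 357.5  55. ]
```

```bash
python3 -m jog '{"travel":[[0.015,-0.005,0],[0.045,-0.014,0],[0.08,-0.025,-0.005],[0.119,-0.037,-0.01],[0.158,-0.05,-0.01],[0.197,-0.062,-0.01],[0.236,-0.074,-0.01],[0.275,-0.086,-0.01],[0.314,-0.099,-0.01],[0.353,-0.111,-0.01]],"turn":[[0,0,-0.03],[0,0,-0.06],[0,0,-0.1],[0,0,-0.14],[0,0,-0.18],[0,0,-0.22],[0,0,-0.26],[0,0,-0.3],[0,0,-0.303],[0,0,-0.303]],"claw":[0,0,0,0,0,0,0,0,0,0]}'; python3 go.py 469.3 268.3 215 1.56
```

```text
t: 25.88
eef_pos: [465.9, -34.3, 217.1]
tool_rot: [[0.011, 1.0, -0.001], [1.0, -0.011, 0.0], [0.0, -0.001, -1.0]]
force: [0.6, 0.3, -1.7]
finger_gap: 11.2
t 25.88 pos [465.9 -34.3 217.1] yaw 1.56 F [ 0.6  0.3 -1.7] gap 11.2 q [-0.1   0.16  1.82 -0.    1.16 -0.09]
travel [0.3026, -0.0, 0.0021] turn [-0.0015, -0.0001, -0.0004] dist mm 302.6
```

```bash
python3 -m jog '{"travel":[[0.035,0,0],[0.07,0,0],[0.11,0,0],[0.15,0,0],[0.19,0,0],[0.23,0,0],[0.262,0,0],[0.285,0,0],[0.295,0,0],[0.295,0,0]],"turn":[[0,0,0],[0,0,0],[0,0,0],[0,0,0],[0,0,0],[0,0,0],[0,0,0],[0,0,0],[0,0,0],[0,0,0]],"claw":[0,0,0,0,0,0,0,0,0,0]}';python3 -m jog '{"travel":[[0,0,0],[0,0,0]],"turn":[[0,0,0],[0,0,0]],"claw":[0,0]}'; python3 - <<'E'
from h import *
c=camera('side');crop(c,220,280,130,150,5,'pics/s16.png');np.savez('s16.npz',**c)
E
python3 go.py 469.3 268.3 190 1.56
```

```text
t: 26.72
eef_pos: [469.8, 260.5, 216.8]
tool_rot: [[0.008, 1.0, -0.001], [1.0, -0.008, -0.001], [-0.001, -0.001, -1.0]]
force: [0.4, -0.6, -1.5]
finger_gap: 11.3
t: 26.88
eef_pos: [470.0, 257.4, 217.4]
tool_rot: [[0.012, 1.0, -0.001], [1.0, -0.012, -0.001], [-0.001, -0.001, -1.0]]
force: [-0.0, -0.1, -1.2]
finger_gap: 11.7
t 26.93 pos [470.1 257.3 217.6] yaw 1.558 F [ 0.1 -0.5 -1.7] gap 11.2 q [ 0.48  0.27  1.67 -0.    1.2   0.49]
travel [0.0111, -0.0009, 0.0276] turn [-0.0006, 0.0011, -0.0017] dist mm 29.7
```

View pics/s16.png

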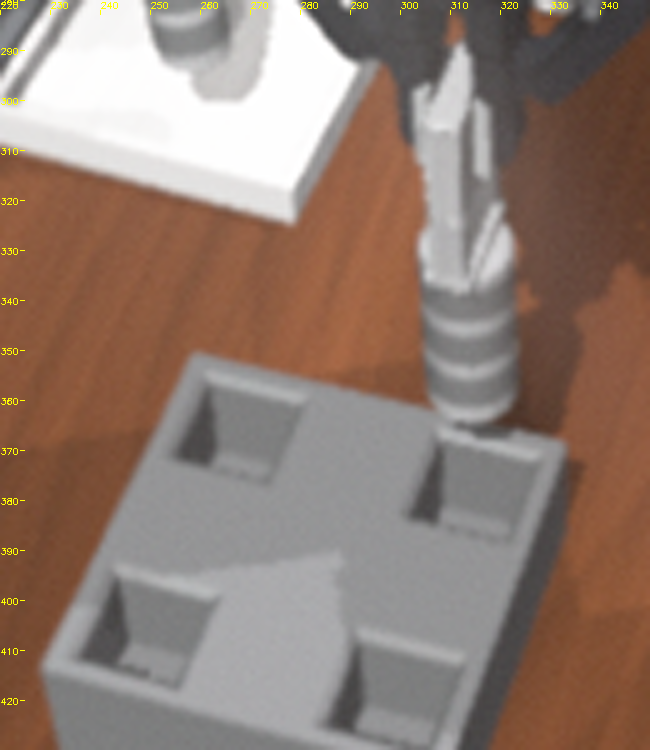

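```bash
python3 - <<'E'
from h import *
c=load('s16.npz')
f=lambda p:((proj(c,p)-[220,280]+.5)*5-.5).round(0)
for d in (-3,0,3):
    for sx in(-3,0,3):
        print(d,sx,'bot edges',[f((470+sx+16*np.cos(a),257.3+d+16*np.sin(a),98)) for a in np.radians([15,105,195,285])])
E
```

```text
-3 -3 bot edges [array([440., 381.]), array([484., 418.]), array([531., 382.]), array([487., 346.])]
-3 0 bot edges [array([431., 379.]), array([475., 416.]), array([523., 380.]), array([479., 344.])]
-3 3 bot edges [array([423., 377.]), array([467., 414.]), array([514., 378.]), array([470., 342.])]
0 -3 bot edges [array([437., 387.]), array([481., 425.]), array([529., 388.]), array([484., 352.])]
0 0 bot edges [array([429., 385.]), array([473., 423.]), array([520., 387.]), array([476., 350.])]
0 3 bot edges [array([421., 384.]), array([465., 421.]), array([512., 385.]), array([468., 348.])]
3 -3 bot edges [array([434., 394.]), array([479., 431.]), array([526., 395.]), array([482., 358.])]
3 0 bot edges [array([426., 392.]), array([470., 429.]), array([518., 393.]), array([474., 357.])]
3 3 bot edges [array([418., 390.]), array([462., 427.]), array([510., 391.]), array([465., 355.])]
```

```bash
python3 -m jog '{"travel":[[0.011,-0.0015,0],[0.011,-0.0015,0.005],[0.011,-0.0015,0.02],[0.011,-0.0015,0.03],[0.011,-0.0015,0.035],[0.011,-0.0015,0.035]],"turn":[[0,0,0],[0,0,0],[0,0,0],[0,0,0],[0,0,0],[0,0,0]],"claw":[0,0,0,0,0,0]}'; python3 - <<'E'
from h import *
c=camera('side');crop(c,220,280,130,150,5,'pics/s17.png')
E
python3 go.py 468.5 268.1 129.5 1.56
```

```text
t: 27.43
eef_pos: [468.0, 269.1, 181.1]
tool_rot: [[0.011, 1.0, -0.003], [1.0, -0.011, -0.002], [-0.002, -0.003, -1.0]]
force: [-0.6, -0.4, -2.0]
finger_gap: 11.4
t 27.48 pos [468.5 269.5 182.1] yaw 1.56 F [ 0.3 -0.3 -1.6] gap 11.1 q [ 0.5   0.3   1.72 -0.    1.12  0.51]
travel [-0.0014, 0.0001, 0.0526] turn [-0.0014, 0.0009, -0.0004] dist mm 52.6
```

View pics/s17.png

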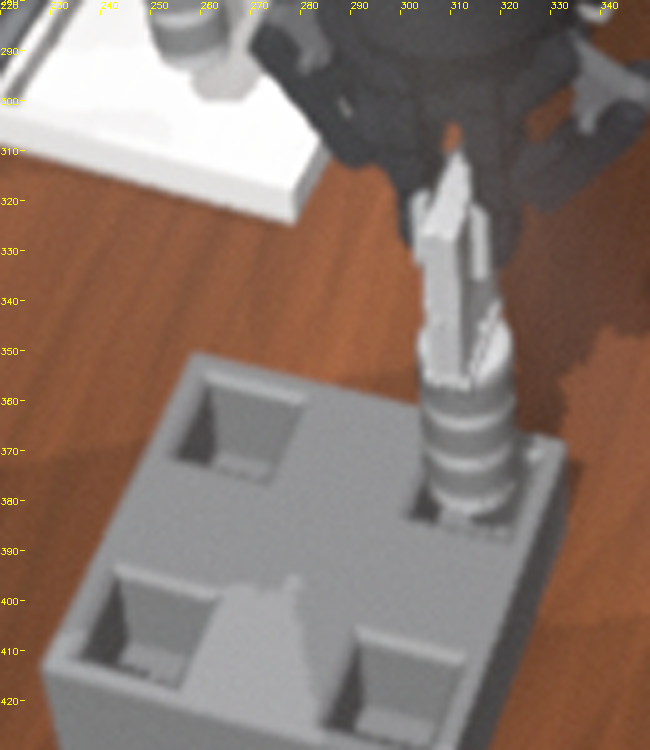

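```bash
python3 -m jog '{"travel":[[-0.001,0,0.005],[-0.001,0,0.01],[-0.001,0,0.015],[-0.001,0,0.02],[-0.001,0,0.02]],"turn":[[0,0,0],[0,0,0],[0,0,0],[0,0,0],[0,0,0]],"claw":[0,0,0,0,0]}'; python3 -m jog '{"travel":[[0,0,0.008],[0,0,0.016],[0,0,0.024],[0,0,0.03],[0,0,0.032],[0,0,0.032]],"turn":[[0,0,0],[0,0,0],[0,0,0],[0,0,0],[0,0,0],[0,0,0]],"claw":[0,0,0,0,0,0]}'
```

```text
t: 27.9
eef_pos: [468.1, 268.5, 161.6]
tool_rot: [[0.011, 1.0, -0.002], [1.0, -0.011, -0.001], [-0.001, -0.002, -1.0]]
force: [-0.5, 0.4, -1.9]
finger_gap: 11.1
t: 28.4
eef_pos: [468.5, 268.7, 130.2]
tool_rot: [[0.011, 1.0, -0.001], [1.0, -0.011, -0.001], [-0.001, -0.001, -1.0]]
force: [-0.0, -0.8, -2.0]
finger_gap: 11.4
```

No contact; 1–2 mm from the bottom. Release (drops the last mm), rise and look.

```bash
python3 -m jog '{"travel":[[0,0,0.0005],[0,0,0.0005],[0,0,0.0005],[0,0,0.0005],[0,0,-0.03],[0,0,-0.06],[0,0,-0.1],[0,0,-0.1]],"turn":[[0,0,0],[0,0,0],[0,0,0],[0,0,0],[0,0,0],[0,0,0],[0,0,0],[0,0,0]],"claw":[0,30,40,40,40,40,40,40]}'; python3 - <<'E'
from h import *
c=camera('side');crop(c,220,280,130,150,5,'pics/s18.png');save(c,'pics/s18f.png')
E
python3 go.py 575 -324 230 1.52
```

```text
t: 29.07
eef_pos: [472.5, 270.9, 238.9]
tool_rot: [[0.011, 1.0, 0.014], [1.0, -0.011, 0.008], [0.008, 0.014, -1.0]]
force: [1.1, 0.8, 1.0]
finger_gap: 34.2
t 29.12 pos [471.2 270.2 235.6] yaw 1.56 F [-0.2  0.9 -0.9] gap 34.1 q [0.5  0.26 1.64 0.   1.23 0.51]
travel [-0.593, 0.1103, 0.0035] turn [0.0094, -0.0055, 0.0398] dist mm 603.2
```

View pics/s18.png

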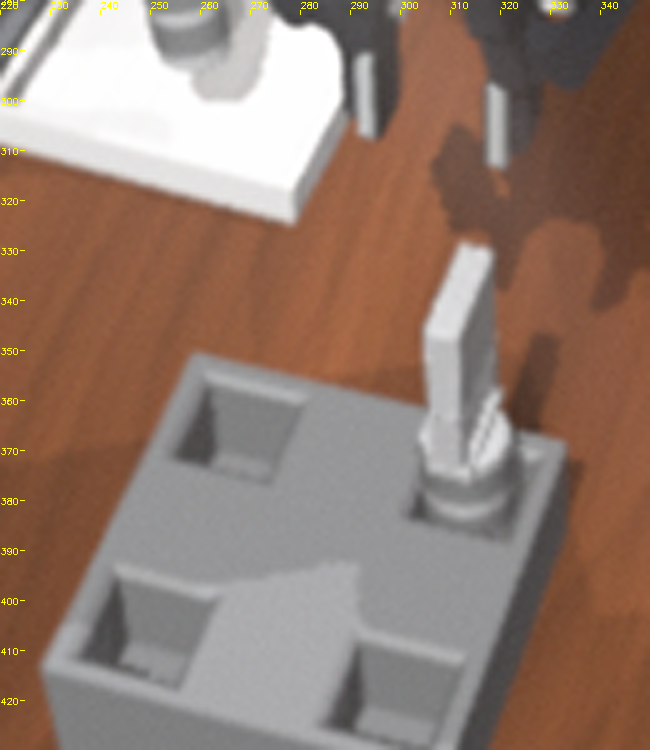

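View pics/s18f.png

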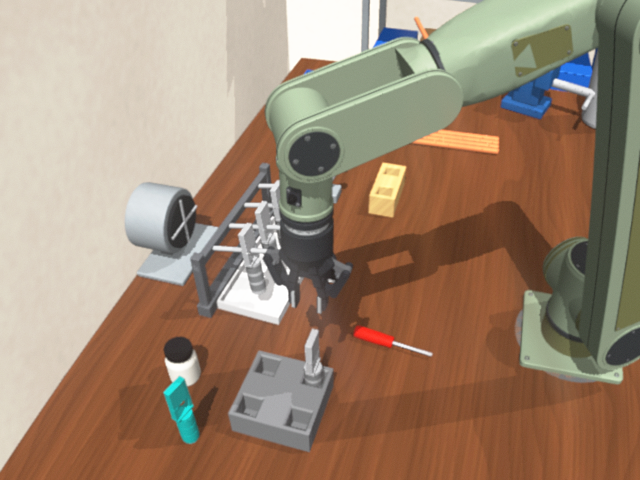

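```bash
python3 go.py 535 -325 200 1.55; python3 -m jog '{"travel":[[-0.039,0.004,0],[-0.078,0.008,0],[-0.117,0.012,0],[-0.156,0.016,0],[-0.195,0.02,0],[-0.234,0.024,0.005],[-0.273,0.028,0.01],[-0.312,0.032,0.015],[-0.351,0.036,0.02],[-0.39,0.04,0.03]],"turn":[[0,0,0],[0,0,0],[0,0,0],[0,0,0],[0,0,0],[0,0,0],[0,0,0],[0,0,0],[0,0,0],[0,0,0]],"claw":[0,0,0,0,0,0,0,0,0,0]}'; python3 -m jog '{"travel":[[0,0,0],[0,0,0]],"turn":[[0,0,0],[0,0,0]],"claw":[0,0]}';python3 go.py 535 -325 200 1.55
```

```text
t 29.12 pos [471.2 270.2 235.6] yaw 1.56 F [-0.2  0.9 -0.9] gap 34.1 q [0.5  0.26 1.64 0.   1.23 0.51]
travel [-0.5946, 0.07, 0.0331] turn [0.0095, -0.0054, 0.0098] dist mm 599.6
t: 29.95
eef_pos: [504.5, -123.6, 200.6]
tool_rot: [[0.011, 1.0, 0.001], [1.0, -0.011, -0.0], [-0.0, 0.001, -1.0]]
force: [0.5, -0.5, 0.5]
finger_gap: 0.1
t: 30.12
eef_pos: [503.7, -123.1, 199.3]
tool_rot: [[0.015, 1.0, -0.003], [1.0, -0.015, 0.001], [0.001, -0.003, -1.0]]
force: [-0.0, -0.0, 0.1]
finger_gap: -0.3
t 30.12 pos [ 503.7 -123.1  199.3] yaw 1.556 F [-0.  -0.   0.1] gap -0.3 q [-0.26  0.26  1.74  0.    1.15 -0.25]
travel [-0.2014, 0.0343, -0.001] turn [-0.0027, -0.0009, 0.0057] dist mm 204.3
```

```bash
python3 -m jog '{"travel":[[-0.039,0.008,0],[-0.078,0.016,0],[-0.117,0.022,0],[-0.156,0.028,0.01],[-0.19,0.034,0.03],[-0.201,0.034,0.06],[-0.201,0.034,0.09],[-0.201,0.034,0.112],[-0.201,0.034,0.112],[-0.201,0.034,0.112]],"turn":[[0,0,0],[0,0,0],[0,0,0],[0,0,0],[0,0,0],[0,0,0],[0,0,0],[0,0,0],[0,0,0],[0,0,0]],"claw":[0,0,0,0,0,0,0,0,0,0]}'; python3 - <<'E'
from h import *
c=camera('side');crop(c,290,100,140,110,5,'pics/s19.png')
E
python3 go.py 550 -325 86 1.55
```

```text
t: 30.95
eef_pos: [536.2, -321.3, 88.0]
tool_rot: [[0.01, 1.0, -0.002], [1.0, -0.01, 0.002], [0.002, -0.002, -1.0]]
force: [0.3, -0.2, 0.7]
finger_gap: 0.0
t 31.0 pos [ 537.2 -322.1   89.7] yaw 1.561 F [-0.2 -0.1  0.2] gap -0.1 q [-0.56  0.51  1.63  0.    0.99 -0.55]
travel [-0.0028, 0.0128, 0.0037] turn [0.0009, 0.0003, 0.0113] dist mm 13.6
```

View pics/s19.png

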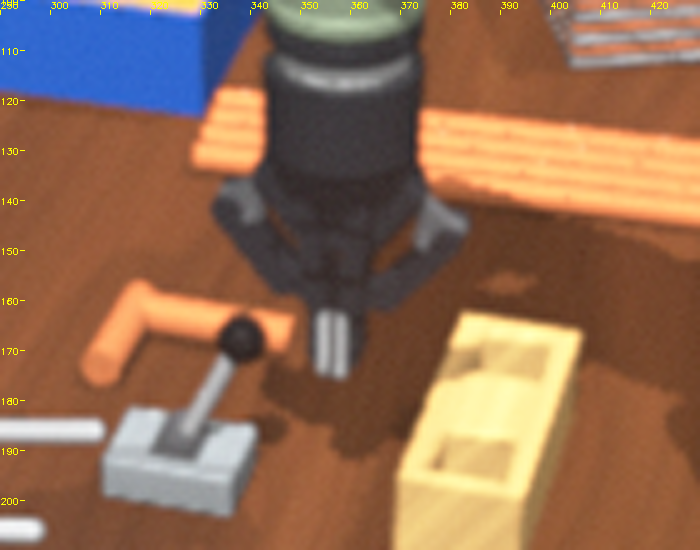

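```bash
python3 -m jog '{"travel":[[-0.003,0.015,0.003],[-0.003,0.025,0.003],[-0.003,0.035,0.003],[-0.003,0.045,0.003],[-0.003,0.055,0.003],[-0.003,0.065,0.003],[-0.003,0.075,0.003],[-0.003,0.08,0.003],[-0.003,0.08,0.003]],"turn":[[0,0,0],[0,0,0],[0,0,0],[0,0,0],[0,0,0],[0,0,0],[0,0,0],[0,0,0],[0,0,0]],"claw":[0,0,0,0,0,0,0,0,0]}'; python3 - <<'E'
from h import *
c=camera('side');crop(c,290,100,140,110,5,'pics/s20.png')
E
```

```text
t: 31.75
eef_pos: [617.7, -326.6, 85.4]
tool_rot: [[0.01, 1.0, 0.001], [1.0, -0.01, -0.0], [-0.0, 0.001, -1.0]]
force: [0.2, 0.4, -0.8]
finger_gap: 0.2
```

View pics/s20.png

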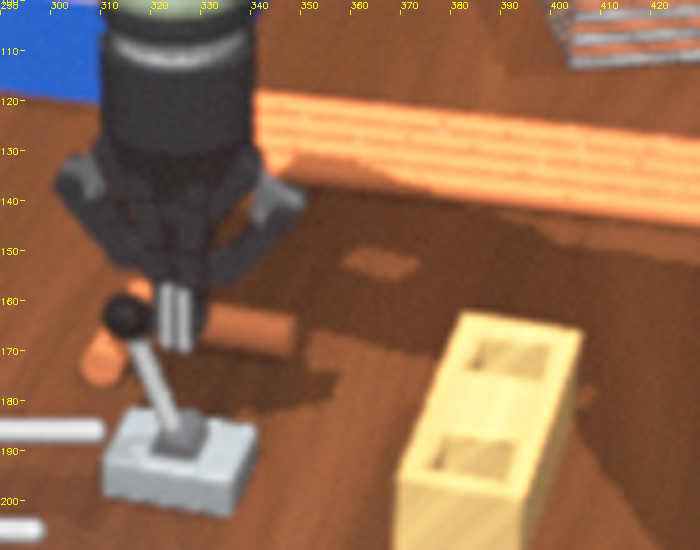

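```bash
python3 -m jog '{"travel":[[0,0.003,0],[0,0.006,0],[0,0.008,0],[0,0.008,0]],"turn":[[0,0,0],[0,0,0],[0,0,0],[0,0,0]],"claw":[0,0,0,0]}';python3 -m jog '{"travel":[[0,0.003,0],[0,0.005,0],[0,0.005,0]],"turn":[[0,0,0],[0,0,0],[0,0,0]],"claw":[0,0,0]}'
```

```text
t: 32.13
eef_pos: [624.4, -327.0, 85.7]
tool_rot: [[0.011, 1.0, -0.0], [1.0, -0.011, 0.0], [0.0, -0.0, -1.0]]
force: [-0.8, -0.3, -0.3]
finger_gap: -0.1
t: 32.38
eef_pos: [629.7, -327.1, 85.9]
tool_rot: [[0.011, 1.0, 0.001], [1.0, -0.011, -0.0], [-0.0, 0.001, -1.0]]
force: [-0.3, -0.6, 0.4]
finger_gap: -0.0
```

```bash
python3 - <<'E'
from h import *
c=camera('side');crop(c,290,100,140,110,5,'pics/s21.png');np.savez('s21.npz',**c)
for q in (0.,.6,.8,.9,1.,1.1):
    a=q-.5; print(q,((proj(c,(620+80*np.sin(a),-324.5,22+80*np.cos(a)))-[290,100])*5).round(0))
E
```

```text
0.0 [250. 342.]
0.6 [160. 313.]
0.8 [130. 313.]
0.9 [116. 316.]
1.0 [103. 320.]
1.1 [ 90. 325.]
```

View pics/s21.png

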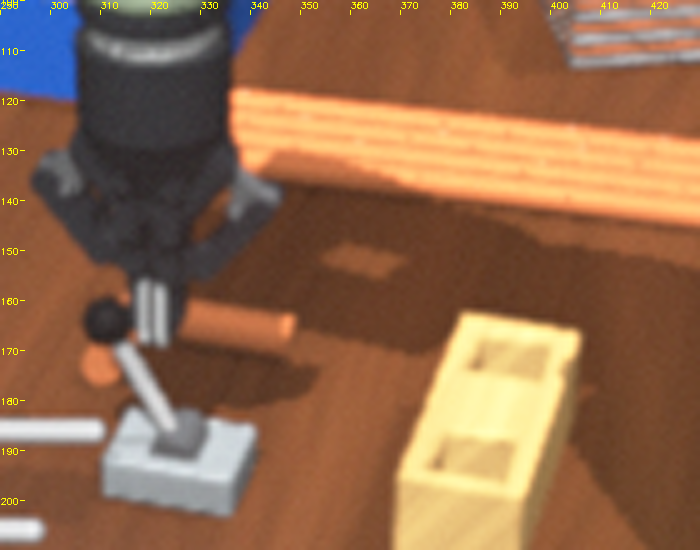

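```bash
python3 -m jog '{"travel":[[0,0.002,0],[0,0.004,0],[0,0.004,0]],"turn":[[0,0,0],[0,0,0],[0,0,0]],"claw":[0,0,0]}';python3 -m jog '{"travel":[[0,-0.03,0],[0,-0.06,0],[0,-0.09,-0.03],[0,-0.11,-0.07],[0,-0.12,-0.11],[0.01,-0.14,-0.14],[-0.02,-0.17,-0.15],[-0.06,-0.19,-0.15],[-0.08,-0.2,-0.15],[-0.08,-0.2,-0.15]],"turn":[[0,0,0],[0,0,0],[0,0,0],[0,0,0],[0,0,0],[0,0,0],[0,0,0],[0,0,0],[0,0,0],[0,0,0]],"claw":[0,0,0,0,0,0,0,0,0,0]}'; python3 - <<'E'
from h import *
c=camera('side');save(c,'pics/s22.png');crop(c,290,100,140,110,5,'pics/s22b.png');crop(c,190,130,200,190,4,'pics/s22c.png');np.savez('s22.npz',**c)
c=camera('top');save(c,'pics/t22.png');crop(c,265,155,145,135,5,'pics/t22b.png');np.savez('t22.npz',**c)
E
```

```text
t: 32.68
eef_pos: [631.6, -327.1, 85.8]
tool_rot: [[0.011, 1.0, -0.004], [1.0, -0.011, 0.0], [0.0, -0.004, -1.0]]
force: [-5.0, 0.6, 2.0]
finger_gap: 0.2
t: 33.52
eef_pos: [430.4, -409.1, 236.8]
tool_rot: [[0.015, 1.0, 0.001], [1.0, -0.015, -0.004], [-0.004, 0.001, -1.0]]
force: [0.6, 1.4, 0.3]
finger_gap: -0.2
```

View pics/s22.png

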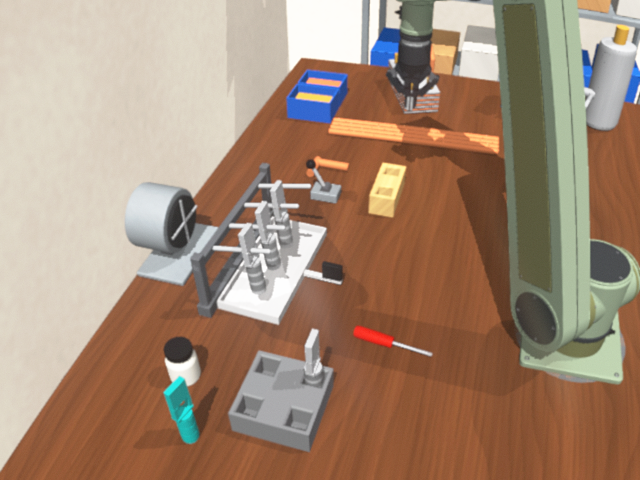

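View pics/s22c.png

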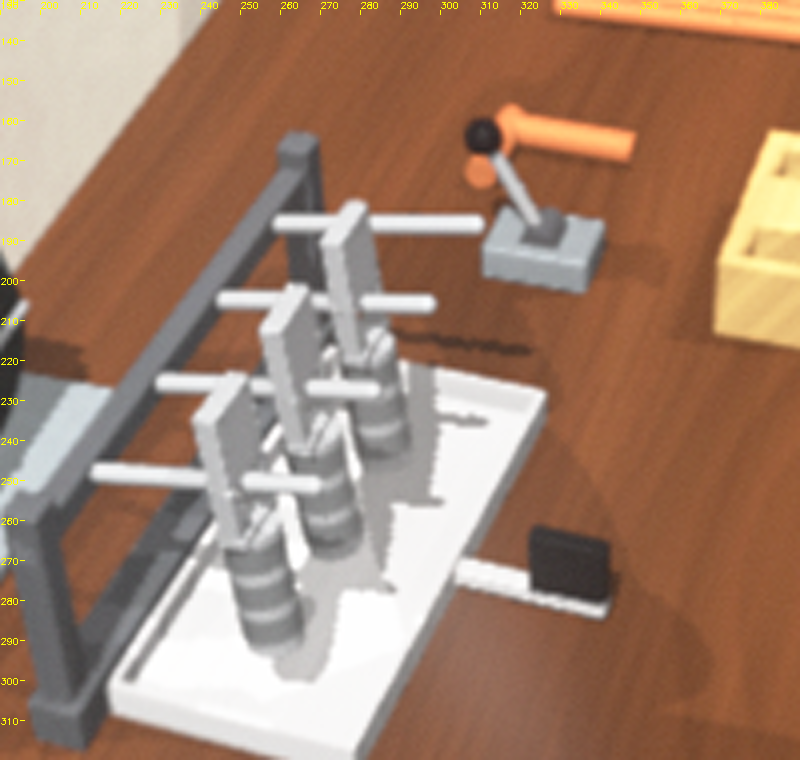

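View pics/t22b.png

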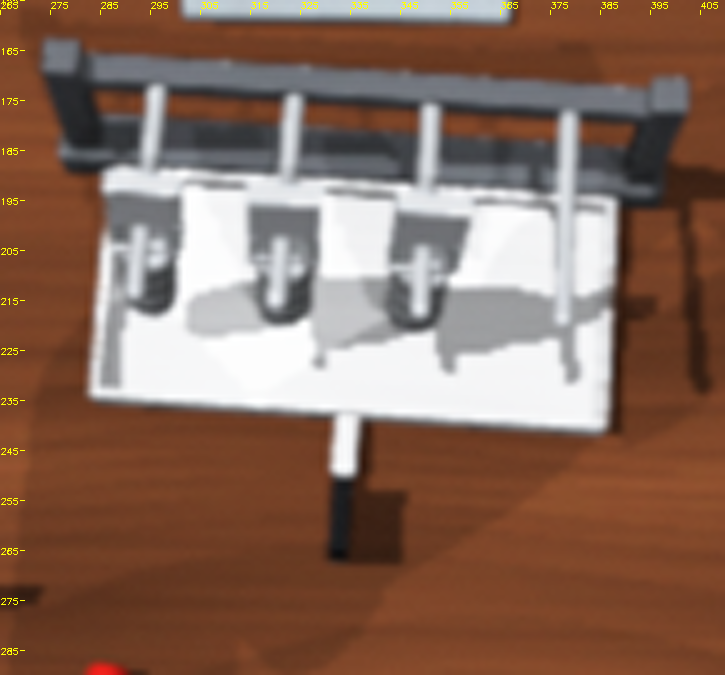

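View pics/s22b.png

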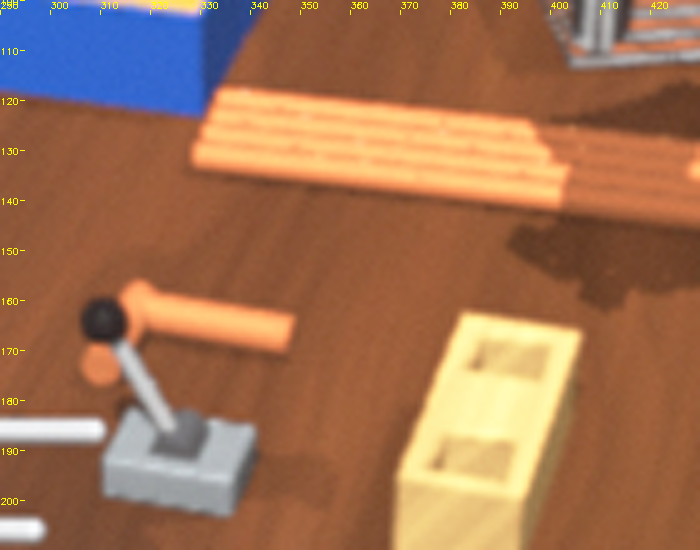

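View pics/t22.png

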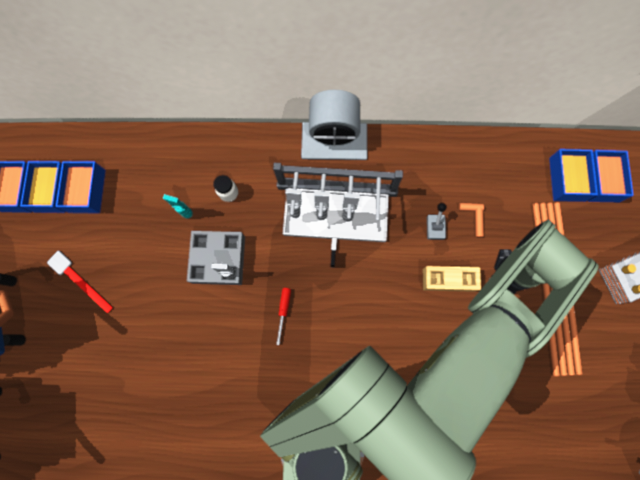

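```bash
python3 - <<'E'
from tray import *
c=load('s22.npz')
t=load('t22.npz')
trayfit([onz(t,(np.array(p)+.5)/5-.5+[265,155],22) for p in [(104,168),(618,197),(607,432),(89,398)]])
n=np.array([.048,.9988,0]); xs=np.array([.9988,-.048,0])
for k,p0,a,b in [(3,(659.9,84.4,0),(222,393),(272,641)),(2,(656.3,9.5,0),(288,304),(331,545)),(1,(652.7,-65.5,0),(349,221),(382,456))]:
    P=[]
    for q in(a,b):
        o,d=ray(c,(np.array(q)+.5)/4-.5+[190,130]); P.append(o+d*((np.array(p0)-o)@n)/(d@n))
    v=P[0]-P[1]; m=(P[0]+P[1])/2
    print('peg',k,'len',np.linalg.norm(v).round(1),'tilt',np.arctan2(v@xs,v[2]).round(3),'mid x rel',((m-np.array(p0))@xs).round(1),'z rel',(m[2]-155).round(1))
s=read_state();print(s['t'],s['force'].round(1))
E
```

```text
tray [652.1 -28.2  22. ] in stand x -3.8 y -0.4 yaw -0.047 rel stand 0.001
peg 3 len 164.8 tilt 0.065 mid x rel -7.4 z rel -26.4
peg 2 len 161.5 tilt 0.07 mid x rel -9.1 z rel -26.2
peg 1 len 159.9 tilt 0.057 mid x rel -9.7 z rel -25.8
33.6167 [-0.3  0.3 -0.4]
```

```bash
for i in 1 2 3 4; do python3 -m jog '{"travel":[[0,0,0],[0,0,0],[0,0,0],[0,0,0],[0,0,0],[0,0,0],[0,0,0],[0,0,0],[0,0,0],[0,0,0]],"turn":[[0,0,0],[0,0,0],[0,0,0],[0,0,0],[0,0,0],[0,0,0],[0,0,0],[0,0,0],[0,0,0],[0,0,0]],"claw":[0,0,0,0,0,0,0,0,0,0]}' | head -2; done; python3 - <<'E'
from h import *
a=load('t22.npz')['img'].astype(int); b=load('s22.npz')['img'].astype(int)
c=camera('top');d=camera('side');save(d,'pics/s23.png')
for x,y in((a,c),(b,d)):
    m=(np.abs(x-y['img'].astype(int)).max(2)>40); print(m.sum(), np.argwhere(m).min(0) if m.any() else '',np.argwhere(m).max(0) if m.any() else '')
E
```

```text
t: 34.45
eef_pos: [432.4, -404.8, 235.9]
t: 35.28
eef_pos: [432.4, -404.9, 235.9]
t: 36.12
eef_pos: [432.4, -404.8, 235.9]
t: 36.95
eef_pos: [432.4, -404.8, 235.8]
1730 [219 332] [435 598]
559 [  0 385] [157 587]
```

```bash
python3 - <<'E'
from h import *
a=load('t22.npz')['img'].astype(int); c=camera('top'); m=np.abs(a-c['img'].astype(int)).max(2)>25
print('tray/stand/rack/lever box diff',m[150:290,160:460].sum()); s=read_state();print(s['t'],s['force'].round(1),s['dq'].round(3).max())
if m[150:290,160:460].sum()<10: print(sign_off())
E
```

```text
tray/stand/rack/lever box diff 0
37.1 [-0.4 -1.1  0.2] 0.002
the job is handed in; nothing more can be done
None
```

I finished the whole job in the required order and handed it in at 37.1 s; sign-off gives no verdict.

- **Tray:** I gripped it by the fin and pushed it against the foot rail until it stopped, with the force rising to about 19 N. The last check put it at x −3.8 mm, y −0.4 mm and 0.001 rad in the stand frame. That x figure includes 2–3 mm of uncertainty in my own estimate of where the stand is. The tray was not knocked aside at any point I could see.
- **Washed strainers:** three were present, and they hang on pegs 1, 2 and 3. Their mid points are about 7–10 mm in front of the peg mid points and 26 mm below them. My tilt figures don't quite agree: I measured about 0.06–0.07 rad, but from hand-picked pixels that came out 5–10 mm too long. By eye they lean about 0.15–0.2 rad. The peg slope limits the lean to about 0.21 rad, still under the 0.25 limit.
- **Dirty strainer:** only one was present. It stands upright in rack hole 0. I released it about 1 mm above the bottom, and the picture afterwards showed it fully down.
- **Lever:** pushed over to its stop (about 5 N at the end), at roughly 1.0 rad.

The final pictures showed the jar, screwdriver and copper elbow where they started. Nothing around the tray, rack and lever changed during the last 3.5 s. The gripper ended clear of everything, about 236 mm above the bench.

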